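# Clamp the hanging standoffs in the stop fixture

## Robot

A 6-joint arm with a two-finger parallel gripper is mounted at the origin on the work surface. World frame = base frame: x ahead of the robot, y to its left, z up, the work surface at z = 0. Lengths are in m, angles in degrees, forces in N, time in s.
With the tool pointing down it reaches from about 0.4 to 0.825 m from the base axis. Payload 7 kg.
Tool frame: the origin (TCP) lies midway between the tips of the shut fingers; the grasp point (between the pads) lies 19 mm behind it; z points along the fingers, y is the direction in which the jaws open and shut (so a half turn about z gives the same grasp; the last joint's range is limited). The gripper opens to 88 mm and grips with 3 to 60 N. Pads are 19 mm wide; open, the fingers measure 130 mm over their backs; the gripper's body (78 mm by 193 mm) begins 47 mm behind the grasp point.
Start: joints at [80.735, 20.546, 0.682, 0, -70.136, -16.507], TCP at [0.293, 0.608, 0.227] pointing down, gripper open.
Joint ranges: [-176.03, 176.03], [-82.01, 121.73], [-58.28, 71.71], [-173.87, 95.51], [-174.79, -0.11], [-173.66, 173.66]. Speed limits (degrees/s): [136.94, 136.94, 172.46, 180, 180, 180].

## Interface

Orientations are given as [roll, pitch, yaw] about the fixed x, y, z axes, in that order (R = Rz(yaw) Ry(pitch) Rx(roll)).
In Python, from plant import get_state, capture, close_job gives the robot as it stands.
- The arm moves only by the tool apply_moves, never from a script. Its argument "commands" is a list of rows, each an object with "grip": the opening, from 0 (shut) to 1 (fully open); "dp": the shift along the tool's x, y, z in mm, a list of three; "yaw": the turn about the tool's z in rad. A call has 1 to 12 rows; each row is the pose to reach, as a shift and turn from the pose commanded when the call began, along the tool's axes at that moment; what a row does not reach only later rows make up. A row lasts 1/8 s, in which the tool goes at most 62.5 mm and 10.7 degrees, less where a joint would pass 70% of its speed; a pose out of reach is approached as far as the arm can. A call with a gripper value outside its range is refused whole. The fingers move at their own pace and stop on an object; "newtons" is the grip in N (left out, the last holds). Time passes only in rows, so rows that repeat a pose let the fingers close. It gives the time, the measured TCP pose, the force and the opening at its end, in the units of the state.
- get_state(): the state, without advancing time (a new reading comes with each control period).
- capture(name): name is "scene" or "top" or "wrist"; returns a dict with "color" (400x640x3 uint8, red, green, blue), "camera_matrix" (3x3 intrinsics, pixels), "xyz" and "rotation" of the camera in the world; the wrist camera has in their place "T_tool_cam" (4x4, takes a point from camera to tool coordinates, whose origin is the TCP and whose axes are the flange's). Camera axes: x right, y up, looking along -z (the intrinsics and any distortion apply to the point x, -y, -z); pixel columns grow to the right and rows downward; lengths in m; the calibration is good to about 2 mm. A picture is of the moment at which its call begins: read the wrist's pose just before it. There is no depth.
- close_job(): hands the job in, once; it reports no verdict.
The state is a dict: "time_s": time; "joints": joint angles; "qd": joint speeds; "joint_torque": joint torques, N m; "tcp_pos": TCP position; "eef_rot": TCP orientation; "contact_force": force on the tool from outside, world axes, zero at the start; "moment": the same for the moment, N m; "gripper_width": finger opening in m.
Only numpy, scipy, OpenCV 4.12 (cv2) and the standard library are available. Lean on these libraries where they do the work, as an engineer would, in place of code of your own. Each camera call takes 0.05 s, during which the arm holds its last target.

## Task

Load the ceramic standoffs into the clamping fixture: first turn the fixture's black clamp knob anticlockwise all the way to free its sliding stop and draw the stop right back; then free the keeper of the hook rack with its own knob in the same way and slide it fully open, so that its tongues clear the standoffs. Lift every standoff up and off its hooks and lay it crosswise, flat on the floor of the bay between stop and end wall; when all are in, slide the stop up so that it packs the whole row snugly against the end wall and turn its knob clockwise to the end to lock it. Last, slide the rack's keeper fully home again and lock its knob too; all the while, do not shift or tip the amber glass valve.

Things in the scene. Friction and masses are not known exactly. Their poses are not given: they have to be found in the camera images.
- bay_end (a point): point on the bay floor (12 mm above the desk) at the middle of the end wall's inner face, in the grey clamping fixture that is fixed to the desk. The x axis runs along the bay from the stop towards the end wall (so the bay lies at negative x), y across it, z up. The bay floor is 136 mm wide between two side rails 20 mm high (32 mm above the desk); the end wall rises 34 mm above the floor
- stop (a joint): travel of the sliding stop towards the end wall, m: 0 = right back (stop face 222 mm from the end wall), 0.182 = foremost (face 40 mm from the wall). Slides with about 1.5 N when the knob is free, held fast when it is locked
- stop_face (a point): middle of the steel face of the stop (132 mm wide, rising 40 mm above the bay floor), 15 mm above the bay floor; axes as for bay_end. The stop's body, 28 mm high, reaches 83 mm behind the face and carries the knob
- knob (a joint): angle of the fixture's clamp knob, rad: 0 = fully free (its grip bar then lies square across the sliding direction), grows clockwise seen from above to 1.45 = fully locked (bar nearly along the sliding direction). It bites from about 0.8 on and counts as free below 0.35 and as locked above 1.1. Turns with 0.1 to 0.2 N m and stays where it is left
- knob_grip (a point): on the axis of the fixture's knob at the height to grip: in the middle of its upright black grip bar, 58 mm long, 14 mm thick and 36 mm high (from 22 mm below this point to 14 mm above). x axis: across the bar's thickness, turning with it; at knob angle 0 it points in the sliding direction (towards the end wall). The axis is 45 mm behind the stop face; the stop can be drawn and pushed by the knob
- keeper (a joint): travel of the rack's keeper along the rack's +y, m: 0 = home (its four tongues lie over the near flanges of the standoffs, 5 mm above them, and keep them on the hooks), 0.045 = fully open (tongues half-way between the hook pairs). Slides with about 1.5 N when its knob is free
- keeper_knob (a joint): angle of the keeper's clamp knob, rad: 0 = fully free (its grip bar then lies square across the sliding direction), grows clockwise seen from above to 1.45 = fully locked (bar nearly along the sliding direction). It bites from about 0.8 on and counts as free below 0.35 and as locked above 1.1. Turns with 0.1 to 0.2 N m and stays where it is left
- keeper_knob_grip (a point): on the axis of the keeper's knob at the height to grip: in the middle of its upright black grip bar, 58 mm long, 14 mm thick and 36 mm high (from 22 mm below this point to 14 mm above). x axis: across the bar's thickness, turning with it; at knob angle 0 it points in the sliding direction (the rack's +y). The knob rides on the keeper, which can be slid by it; about 206 mm above the desk
- valve_mid (a point): amber glass valve envelope on a black base, 54 mm in diameter and 120 mm high, standing loose on the desk; the point is half-way up. Leave it alone
- standoff_a_mid (a point): white ceramic standoff, 120 mm long: a 30 x 30 mm flange 22 mm long at each end, a 20 x 20 mm waist 76 mm long between; alike on all four sides; 0.10 to 0.22 kg. Hangs by its waist in the rack's hooks at the start, centre 140 mm above the desk, or is absent (None). The point is its centre, its x axis runs along its length; grasp it across the middle of the waist
- standoff_b_mid (a point): white ceramic standoff, 120 mm long: a 30 x 30 mm flange 22 mm long at each end, a 20 x 20 mm waist 76 mm long between; alike on all four sides; 0.10 to 0.22 kg. Hangs by its waist in the rack's hooks at the start, centre 140 mm above the desk, or is absent (None). The point is its centre, its x axis runs along its length; grasp it across the middle of the waist
- standoff_c_mid (a point): white ceramic standoff, 120 mm long: a 30 x 30 mm flange 22 mm long at each end, a 20 x 20 mm waist 76 mm long between; alike on all four sides; 0.10 to 0.22 kg. Hangs by its waist in the rack's hooks at the start, centre 140 mm above the desk, or is absent (None). The point is its centre, its x axis runs along its length; grasp it across the middle of the waist
- standoff_d_mid (a point): white ceramic standoff, 120 mm long: a 30 x 30 mm flange 22 mm long at each end, a 20 x 20 mm waist 76 mm long between; alike on all four sides; 0.10 to 0.22 kg. Hangs by its waist in the rack's hooks at the start, centre 140 mm above the desk, or is absent (None). The point is its centre, its x axis runs along its length; grasp it across the middle of the waist
- rack: hook rack, fixed to the desk: two rails 58 mm apart along its y axis, tops 130 mm above the desk, with four pairs of upturned hooks 90 mm apart, tips 25 mm above the rails. Standoffs lie across both rails (along the rack's x), flanges outside; raise 35 mm to clear the hooks. The keeper runs along its -x side, tongues reaching to 45 mm from the rack's middle line. Origin: middle of base

How it is judged:
By the outcome, as a careful person would: the job done as asked, in the order asked, and still so for the second after the job is handed in, with the robot touching nothing.
Of standoff_a, standoff_b, standoff_c, standoff_d only 3 to 4 are there at a start; the rules pass over those that are not, and their reading is None.
At some moment in a run one of standoff_a, standoff_b, standoff_c, standoff_d may be knocked a few centimetres aside while the robot is not near it.
Once in a run the grip may slacken for a moment while it holds something.
It also fails if it takes over 200 s, if anything falls off the work surface, if the arm or the gripper's body presses on something with over 40 N, if the wrist force passes 120 N, or if a joint passes its speed limit or range.

## Working session

There is one attempt and no reset: what is moved stays moved. The work goes in short steps, Python scripts to look and compute and a tool call to move; the robot and the scene stay as the last step left them, time stands still between calls to the robot, and variables do not carry over. Pictures are saved under pics/ and viewed, and the job is handed in when it is done.

Besides the shell and the picture viewer there is one more tool, called after "Emit:" as name([rows], argument=value, ...), one row to a line, values as JSON. apply_moves: Moves the arm, as the interface text tells. Its arguments: {"type":"object","properties":{"commands":{"type":"array","items":{"type":"object","properties":{"grip":{"type":"number"},"dp":{"type":"array","items":{"type":"number"}},"yaw":{"type":"number"}}}},"newtons":{"type":"number"}},"required":["commands"]}

```bash
ls; mkdir -p pics; cat > h.py <<'E'
import numpy as np, cv2
from plant import get_state, capture
from scipy.spatial.transform import Rotation as R
def snap(name,fn):
    s=get_state(); c=capture(name)
    cv2.imwrite('pics/'+fn,cv2.cvtColor(c['color'],cv2.COLOR_RGB2BGR))
    return s,c
def campose(c,s):
    if 'T_tool_cam' in c:
        T=np.eye(4);T[:3,:3]=R.from_euler('xyz',s['eef_rot'],degrees=True).as_matrix();T[:3,3]=s['tcp_pos']
        T=T@np.array(c['T_tool_cam']);return T[:3,:3],T[:3,3]
    r=np.array(c['rotation']); 
    if r.shape!=(3,3): r=R.from_euler('xyz',r,degrees=True).as_matrix()
    return r,np.array(c['xyz'])
def proj(c,s,P):
    r,t=campose(c,s);P=np.atleast_2d(P);q=(P-t)@r;q=q*[1,-1,-1]
    K=np.array(c['camera_matrix']);u=q@K.T;return u[:,:2]/u[:,2:]
def back(c,s,uv,z):
    r,t=campose(c,s);K=np.array(c['camera_matrix']);uv=np.atleast_2d(uv)
    d=np.c_[uv,np.ones(len(uv))]@np.linalg.inv(K).T;d=d*[1,-1,-1]@r.T if False else (d*np.array([1,-1,-1]))@r.T
    return t+d*((z-t[2])/d[:,2])[:,None]
E
python3 - <<'E'
from h import *
import pickle
for n in ['scene','top','wrist']:
    s,c=snap(n,n+'0.png')
    pickle.dump((s,c),open(n+'0.pkl','wb'))
    print(n,{k:np.round(v,4).tolist() if not isinstance(v,(str,dict)) else v for k,v in c.items() if k!='color'})
print(s)
E
```

```text
pics
scene {'camera_matrix': [[482.9627, 0.0, 323.3933], [0.0, 482.9627, 205.3051], [0.0, 0.0, 1.0]], 'xyz': [1.259, 0.504, 1.0292], 'rotation': [43.3896, -0.5046, 127.3658]}
top {'camera_matrix': [[451.4966, 0.0, 316.298], [0.0, 451.4966, 201.5686], [0.0, 0.0, 1.0]], 'xyz': [0.4226, 0.0085, 1.3718], 'rotation': [6.9657, 0.5813, -91.1266]}
wrist {'camera_matrix': [[291.5604, 0.0, 317.7735], [0.0, 291.5604, 204.8766], [0.0, 0.0, 1.0]], 'T_tool_cam': [[-0.0003, 0.9617, 0.2742, 0.0738], [1.0, 0.0001, 0.0006, 0.0003], [0.0005, 0.2742, -0.9617, -0.1574], [0.0, 0.0, 0.0, 1.0]]}
{'time_s': 0.1, 'joints': array([ 8.07362610e+01,  2.05873888e+01,  6.38170958e-01, -1.63317814e-02,
       -7.01360306e+01, -1.65095268e+01]), 'qd': array([-0.01460785, -0.11723346,  0.16497483,  0.05261054, -0.15977513,
        0.06230968]), 'joint_torque': array([-3.81111953e-03, -5.84161949e+01,  2.93748003e+01,  7.01539278e+00,
        1.01987863e-02, -5.49186177e-05]), 'tcp_pos': array([0.29331094, 0.60745024, 0.22571367]), 'eef_rot': array([ 1.79913903e+02, -9.50677930e-03, -2.57788194e+01]), 'contact_force': array([-0.53845038,  0.56039934,  0.08487571]), 'moment': array([0.04647356, 0.04658944, 0.00872411]), 'gripper_width': 0.08792452593899962}
```

View pics/scene0.png

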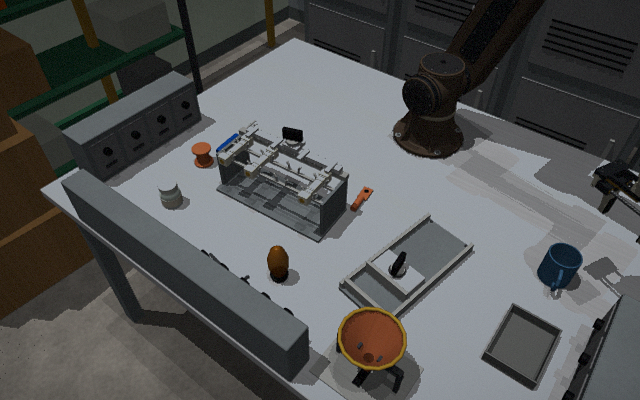

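View pics/top0.png

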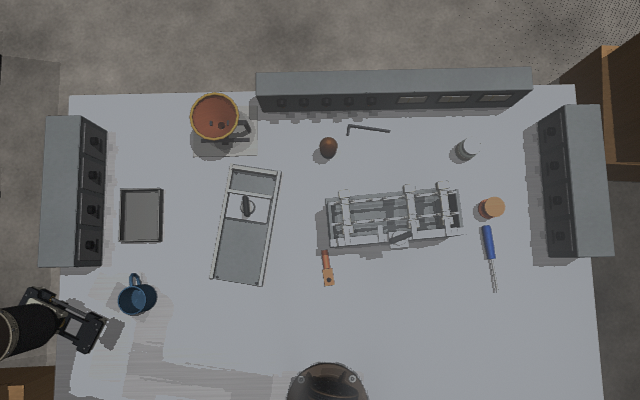

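View pics/wrist0.png

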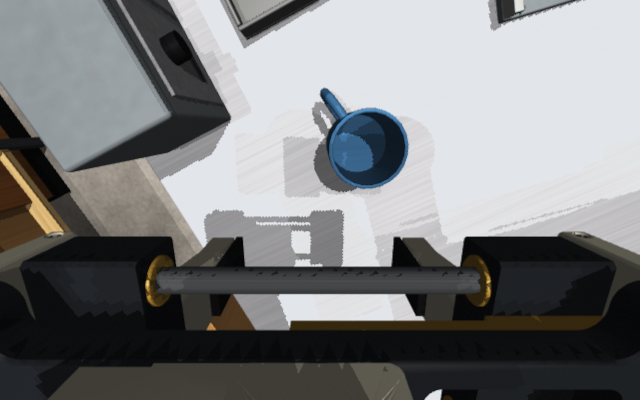

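The top view shows the fixture near (245,225), with its stop at the far end and the knob at (248,206). The rack is near (395,215) with its keeper knob at (401,238), the valve at (328,148), and three standoffs in the hooks. I'll zoom in.

```bash
python3 - <<'E'
from h import *
i=cv2.imread('pics/top0.png')
cv2.imwrite('pics/z1.png',cv2.resize(i[150:300,200:300],None,fx=4,fy=4,interpolation=cv2.INTER_CUBIC))
cv2.imwrite('pics/z2.png',cv2.resize(i[170:260,315:475],None,fx=5,fy=5,interpolation=cv2.INTER_CUBIC))
i=cv2.imread('pics/scene0.png')
cv2.imwrite('pics/z3.png',cv2.resize(i[110:250,205:385],None,fx=4.2,fy=4.2,interpolation=cv2.INTER_CUBIC))
E
```

```text
(no output)
```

View pics/z1.png

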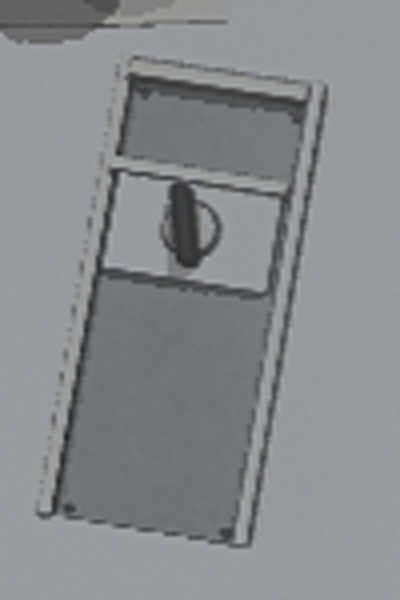

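View pics/z2.png

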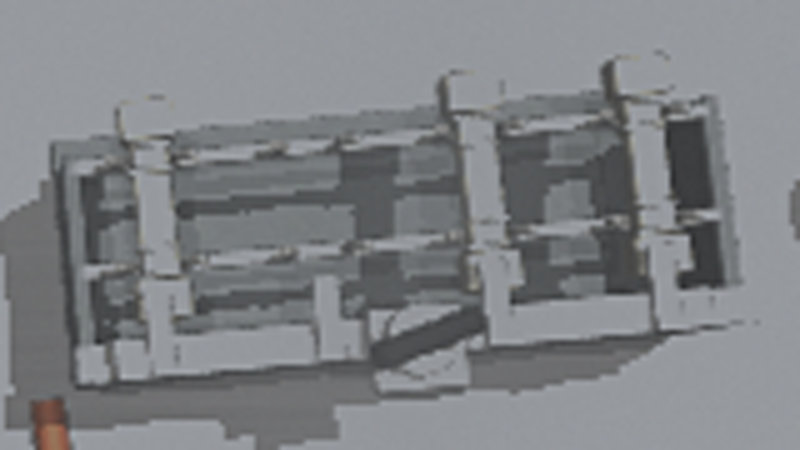

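View pics/z3.png

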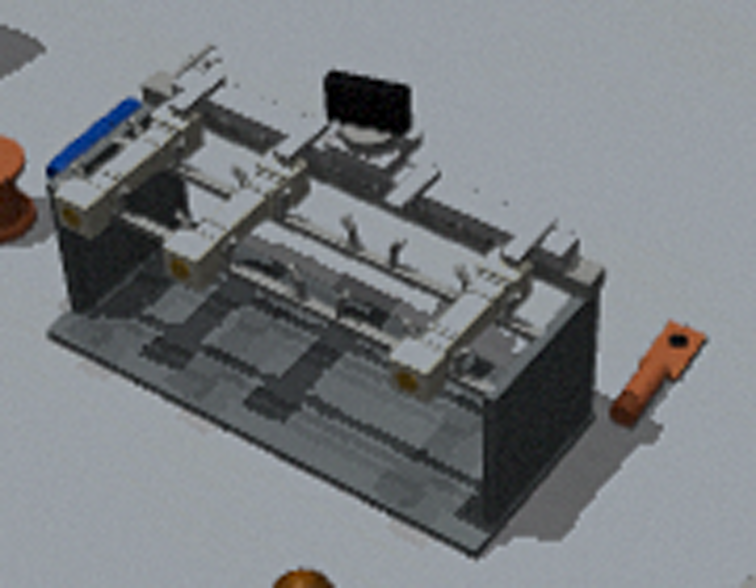

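```bash
python3 - <<'E'
from h import *
import pickle
s,c=pickle.load(open('top0.pkl','rb'))
z1=lambda p:np.array(p)/4+[200,150]
z2=lambda p:np.array(p)/5+[315,170]
def pr(n,uv,z): print(n,np.round(back(c,s,uv,z),4).tolist())
pr('wall top inner edge L/R',[z1((130,75)),z1((308,97))],.046)
pr('rail outer far L/R, near L/R',[z1((122,55)),z1((326,86)),z1((40,517)),z1((247,546))],.032)
pr('stop face top front L,R',[z1((112,156)),z1((290,181))],.052)
pr('knob bar ends top',[z1((178,183)),z1((190,266))],.075)
pr('keeper bar ends',[z2((375,357)),z2((482,315))],.220)
pr('so left far/near end',[z2((145,110)),z2((168,375))],.155)
pr('so 3',[z2((470,85)),z2((497,345))],.155)
pr('so 4',[z2((636,70)),z2((672,325))],.155)
pr('valve',[(328,148)],.1)
E
```

```text
wall top inner edge L/R [[0.6889, 0.2674, 0.046], [0.6694, 0.1343, 0.046]]
rail outer far L/R, near L/R [[0.7073, 0.2762, 0.032], [0.6801, 0.122, 0.032], [0.3634, 0.3353, 0.032], [0.3396, 0.1834, 0.032]]
stop face top front L,R [[0.627, 0.2794, 0.052], [0.6056, 0.1476, 0.052]]
knob bar ends top [[0.6027, 0.2266, 0.075], [0.542, 0.2179, 0.075]]
keeper bar ends [[0.4578, -0.1677, 0.22], [0.478, -0.2228, 0.22]]
so left far/near end [[0.5961, -0.058, 0.155], [0.4524, -0.0664, 0.155]]
so 3 [[0.6061, -0.235, 0.155], [0.4649, -0.2432, 0.155]]
so 4 [[0.6125, -0.3255, 0.155], [0.4737, -0.3374, 0.155]]
valve [[0.7329, -0.0184, 0.1]]
```

```bash
cat >> h.py <<'E'
def mv(x,y,z,yaw):
    s=get_state();Rm=R.from_euler('xyz',s['eef_rot'],degrees=True).as_matrix()
    d=Rm.T@(np.array([x,y,z])-s['tcp_pos'])*1000
    dy=(yaw-s['eef_rot'][2]+180)%360-180
    print('dp',np.round(d,1).tolist(),'yaw',round(-np.radians(dy),3),'t',s['time_s'], 'rows>=',max(np.linalg.norm(d)/62.5,abs(dy)/10.7).round(1))
E
python3 - <<'E'
from h import *
import pickle
s,c=pickle.load(open('top0.pkl','rb'))
ss,cs=pickle.load(open('scene0.pkl','rb'))
# bowl: triangulate rim left/right/near extremes
for z in (.05,.1,.15,.2):
    print(z,'top: near,left,right',back(c,s,[(215,141),(190,117),(239,117)],z)[:,:2].round(3).tolist(),'scene',back(cs,ss,[(337,340),(407,340)],z)[:,:2].round(3).tolist())
mv(.50,.215,.30,8)
E
```

```text
0.05 top: near,left,right [[0.774, 0.32], [0.85, 0.396], [0.847, 0.247]] scene [[0.825, 0.221], [0.73, 0.344]]
0.1 top: near,left,right [[0.761, 0.308], [0.834, 0.381], [0.831, 0.238]] scene [[0.847, 0.236], [0.757, 0.352]]
0.15 top: near,left,right [[0.747, 0.296], [0.818, 0.367], [0.815, 0.229]] scene [[0.869, 0.25], [0.784, 0.36]]
0.2 top: near,left,right [[0.734, 0.284], [0.802, 0.352], [0.799, 0.22]] scene [[0.891, 0.265], [0.811, 0.368]]
dp [356.8, 263.7, -73.8] yaw -0.589 t 0.15 rows>= 7.2
```

Emit:
apply_moves([
  {"dp": [0, 0, -74], "yaw": 0, "grip": 1},
  {"dp": [357, 264, -74], "yaw": -0.589, "grip": 1},
  {"dp": [357, 264, -74], "yaw": -0.589, "grip": 1},
  {"dp": [357, 264, -74], "yaw": -0.589, "grip": 1},
  {"dp": [357, 264, -74], "yaw": -0.589, "grip": 1},
  {"dp": [357, 264, -74], "yaw": -0.589, "grip": 1},
  {"dp": [357, 264, -74], "yaw": -0.589, "grip": 1},
  {"dp": [357, 264, -74], "yaw": -0.589, "grip": 1},
  {"dp": [357, 264, -74], "yaw": -0.589, "grip": 1},
  {"dp": [357, 264, -74], "yaw": -0.589, "grip": 1},
  {"dp": [357, 264, -74], "yaw": -0.589, "grip": 1},
  {"dp": [357, 264, -74], "yaw": -0.589, "grip": 1},
])

```text
time_s: 1.65
tcp_pos: [0.4997, 0.216, 0.3004]
eef_rot: [180.0, 0.0, 8.1]
contact_force: [0.1, -0.2, -0.0]
gripper_width: 0.0874
```

```bash
python3 - <<'E'
from h import *
import pickle
s,c=snap('wrist','w1.png');pickle.dump((s,c),open('w1.pkl','wb'))
print(s['tcp_pos'],s['eef_rot'],s['joints'])
E
```

```text
[0.49974347 0.21599257 0.30043119] [1.79998450e+02 1.03932453e-02 8.07619411e+00] [ 4.39987765e+01  5.86425291e+00 -8.97903942e+00 -5.00931342e-03
 -7.51660337e+01  5.40787006e+01]
```

View pics/w1.png

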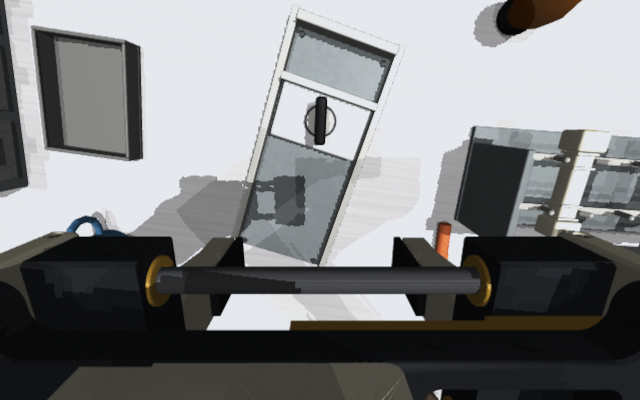

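```bash
python3 - <<'E'
from h import *
i=cv2.imread('pics/w1.png')
cv2.imwrite('pics/z4.png',cv2.resize(i[0:190,240:420],None,fx=4,fy=3.15,interpolation=cv2.INTER_CUBIC) if 0 else cv2.resize(i[0:150,260:420],None,fx=4,fy=4,interpolation=cv2.INTER_CUBIC))
E
```

```text
(no output)
```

View pics/z4.png

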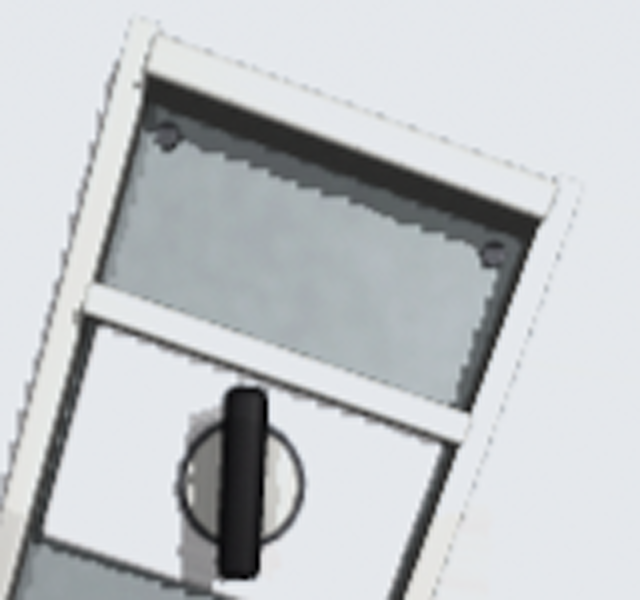

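```bash
python3 - <<'E'
from h import *
import pickle
s,c=pickle.load(open('w1.pkl','rb'))
z=lambda p:np.array(p)/4+[260,0]
for h in (.06,.075,.09):
    P=back(c,s,[z((247,388)),z((239,580))],h);d=P[0]-P[1]
    print(h,P.mean(0).round(4),np.linalg.norm(d).round(4),np.degrees(np.arctan2(d[1],d[0])).round(1))
st,ct=pickle.load(open('top0.pkl','rb'))
for h in (.06,.075,.09): print('top',back(ct,st,[(200+184/4,150+224/4)],h))
P=back(c,s,[z((148,76)),z((540,216))],.046);d=P[0]-P[1];print('wall',P.round(4),np.linalg.norm(d),np.degrees(np.arctan2(d[1],d[0]))-90, P.mean(0))
P=back(c,s,[z((92,285)),z((470,413))],.052);d=P[0]-P[1];print('face',P.round(4),np.linalg.norm(d),np.degrees(np.arctan2(d[1],d[0]))-90, P.mean(0))
# rails top inner edge
P=back(c,s,[z((148,76)),z((100,275)),z((540,216)),z((470,405))],.032);print(P.round(4));
for d in (P[0]-P[1],P[2]-P[3]): print(np.degrees(np.arctan2(d[1],d[0])))
E
```

```text
0.06 [0.5735 0.2225 0.06  ] 0.0606 5.7
0.075 [0.5735 0.2227 0.075 ] 0.0583 5.7
0.09 [0.5734 0.2228 0.09  ] 0.056 5.7
top [[0.57435039 0.224707   0.06      ]]
top [[0.57261527 0.22223441 0.075     ]]
top [[0.57088015 0.21976183 0.09      ]]
wall [[0.6907 0.2691 0.046 ]
 [0.6691 0.1402 0.046 ]] 0.13075425709946903 -9.496076368435737 [0.67989234 0.20466377 0.046     ]
face [[0.628  0.2792 0.052 ]
 [0.6069 0.1518 0.052 ]] 0.1291062259494384 -9.40888398132958 [0.61745073 0.21546616 0.052     ]
[[0.6947 0.2706 0.032 ]
 [0.6342 0.2794 0.032 ]
 [0.6724 0.1373 0.032 ]
 [0.6111 0.1486 0.032 ]]
-8.305609565574999
-10.516563910107173
```

```bash
python3 - <<'E'
from h import *
mv(.5733,.2225,.13,5.7);mv(.5733,.2225,.047,5.7)
E
```

```text
dp [73.8, 3.8, 170.4] yaw 0.041 t 1.7 rows>= 3.0
dp [73.8, 3.8, 253.4] yaw 0.041 t 1.7 rows>= 4.2
```

Emit:
apply_moves([
  {"dp": [74, 4, 120], "yaw": 0.041, "grip": 0.6},
  {"dp": [74, 4, 170], "yaw": 0.041, "grip": 0.6},
  {"dp": [74, 4, 170], "yaw": 0.041, "grip": 0.6},
  {"dp": [74, 4, 200], "yaw": 0.041, "grip": 0.6},
  {"dp": [74, 4, 230], "yaw": 0.041, "grip": 0.6},
  {"dp": [74, 4, 253], "yaw": 0.041, "grip": 0.6},
  {"dp": [74, 4, 253], "yaw": 0.041, "grip": 0.6},
  {"dp": [74, 4, 253], "yaw": 0.041, "grip": 0},
  {"dp": [74, 4, 253], "yaw": 0.041, "grip": 0},
  {"dp": [74, 4, 253], "yaw": 0.041, "grip": 0},
  {"dp": [74, 4, 253], "yaw": 0.041, "grip": 0},
], newtons=25)

```text
time_s: 3.08
tcp_pos: [0.5747, 0.2235, 0.049]
eef_rot: [-179.8, -0.2, 5.7]
contact_force: [-2.3, 7.4, -0.3]
gripper_width: 0.0367
```

Emit:
apply_moves([
  {"dp": [0, 0, 0], "yaw": 0, "grip": 0},
  {"dp": [0, 0, 0], "yaw": 0, "grip": 0},
  {"dp": [0, 0, 0], "yaw": 0, "grip": 0},
])

```text
time_s: 3.45
tcp_pos: [0.5747, 0.2235, 0.0489]
eef_rot: [-179.8, -0.2, 5.7]
contact_force: [-2.1, 7.2, -0.6]
gripper_width: 0.0361
```

```bash
python3 - <<'E'
from h import *
s,c=snap('wrist','w2.png');s,c=snap('scene','s2.png');print(s['tcp_pos'],s['contact_force'],s['gripper_width'])
E
```

```text
[0.57473082 0.22347041 0.0489499 ] [-2.70780564  7.02916497 -0.33801124] 0.03648474718057598
```

View pics/w2.png

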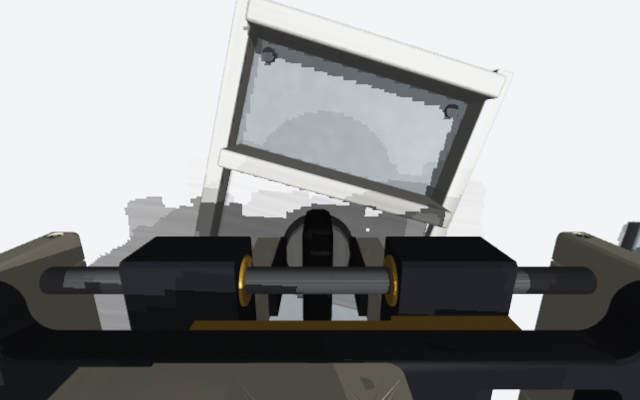

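Emit:
apply_moves([
  {"dp": [0, 0, 0], "yaw": 0, "grip": 0.6},
  {"dp": [0, 0, 0], "yaw": 0, "grip": 0.6},
  {"dp": [-1, 0, -10], "yaw": 0, "grip": 0.6},
  {"dp": [-1, 0, -10], "yaw": 0, "grip": 0.6},
  {"dp": [-1, 0, -10], "yaw": 0, "grip": 0},
  {"dp": [-1, 0, -10], "yaw": 0, "grip": 0},
  {"dp": [-1, 0, -10], "yaw": 0, "grip": 0},
  {"dp": [-1, 0, -10], "yaw": 0, "grip": 0},
  {"dp": [-1, 0, -10], "yaw": 0, "grip": 0},
  {"dp": [-1, 0, -10], "yaw": 0, "grip": 0},
])

```text
time_s: 4.8
tcp_pos: [0.5728, 0.2233, 0.0574]
eef_rot: [-179.9, -0.0, 5.7]
contact_force: [-3.8, 8.9, -0.9]
gripper_width: 0.0138
```

Emit:
apply_moves([
  {"dp": [0, -1, 0], "yaw": -0.1, "grip": 0},
  {"dp": [0, -1, 0], "yaw": -0.25, "grip": 0},
  {"dp": [0, -1, 0], "yaw": -0.4, "grip": 0},
  {"dp": [0, -1, 0], "yaw": -0.55, "grip": 0},
  {"dp": [0, -1, 0], "yaw": -0.7, "grip": 0},
  {"dp": [0, -1, 0], "yaw": -0.85, "grip": 0},
  {"dp": [0, -1, 0], "yaw": -1.0, "grip": 0},
  {"dp": [0, -1, 0], "yaw": -1.15, "grip": 0},
  {"dp": [0, -1, 0], "yaw": -1.25, "grip": 0},
  {"dp": [0, -1, 0], "yaw": -1.34, "grip": 0},
  {"dp": [0, -1, 0], "yaw": -1.34, "grip": 0},
])

```text
time_s: 6.18
tcp_pos: [0.573, 0.222, 0.0573]
eef_rot: [-180.0, -0.0, 82.3]
contact_force: [1.5, -0.7, -2.6]
gripper_width: 0.014
```

```bash
python3 - <<'E'
from h import *
s,c=snap('wrist','w3.png');print(s['tcp_pos'],s['eef_rot'],s['contact_force'],s['moment'],s['gripper_width'],s['joints'])
E
```

```text
[0.57300823 0.2219943  0.05731626] [-1.79993090e+02 -4.56722461e-03  8.23087514e+01] [ 1.5161739  -0.72853163 -2.57778825] [-0.18883652 -0.68224567 -0.55356935] 0.013981681106701695 [ 3.93590455e+01  2.37914217e+01 -1.88239888e+01 -1.11008414e-02
 -4.73859550e+01  1.32957222e+02]
```

View pics/w3.png

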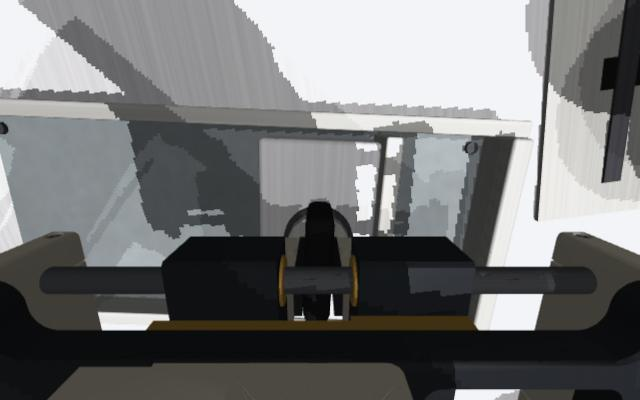

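```bash
python3 - <<'E'
from h import *
mv(.573-.1593,.222+.0264,.0573,80.8)
E
```

```text
dp [4.7, -161.4, 0.1] yaw 0.025 t 6.225 rows>= 2.6
```

Emit:
apply_moves([
  {"dp": [0.5, -20, 0], "yaw": 0.02, "grip": 0},
  {"dp": [1, -40, 0], "yaw": 0.025, "grip": 0},
  {"dp": [1.8, -60, 0], "yaw": 0.025, "grip": 0},
  {"dp": [2.3, -80, 0], "yaw": 0.025, "grip": 0},
  {"dp": [3, -100, 0], "yaw": 0.025, "grip": 0},
  {"dp": [3.5, -120, 0], "yaw": 0.025, "grip": 0},
  {"dp": [4, -140, 0], "yaw": 0.025, "grip": 0},
  {"dp": [4.5, -152, 0], "yaw": 0.025, "grip": 0},
  {"dp": [4.7, -161, 0], "yaw": 0.025, "grip": 0},
  {"dp": [4.7, -161, 0], "yaw": 0.025, "grip": 0},
])

```text
time_s: 7.48
tcp_pos: [0.4172, 0.2496, 0.0578]
eef_rot: [179.7, -0.2, 81.0]
contact_force: [26.2, -2.0, -22.0]
gripper_width: 0.0137
```

```bash
python3 - <<'E'
from h import *
s,c=snap('wrist','w3.png');print(s['tcp_pos'],s['eef_rot'],s['contact_force'],s['moment'],s['gripper_width'],s['joints'])
d=s['tcp_pos'][:2]-[.57300823,.2219943];print(np.linalg.norm(d))
E
```

```text
[0.4171718  0.24957912 0.05780829] [179.6780911   -0.18861474  81.04358095] [ 26.21763512  -2.0223934  -22.04574576] [-0.80950453 -9.62145704 -0.30496812] 0.013666861600934953 [ 54.29939377  13.28693709 -35.57268662   0.30988139 -40.82749191
 116.50972875]
0.15825901222884065
```

Emit:
apply_moves([
  {"dp": [0, 3, 0], "yaw": 0, "grip": 0},
  {"dp": [0, 3, 0], "yaw": 0, "grip": 0.4},
  {"dp": [0, 3, 0], "yaw": 0, "grip": 0.4},
  {"dp": [0, 3, 0], "yaw": 0, "grip": 0.5},
  {"dp": [0, 3, -30], "yaw": 0, "grip": 0.5},
  {"dp": [0, 3, -80], "yaw": 0, "grip": 0.5},
  {"dp": [0, 3, -140], "yaw": 0, "grip": 0.5},
  {"dp": [0, 3, -200], "yaw": 0, "grip": 0.5},
  {"dp": [0, 3, -270], "yaw": 0, "grip": 0.5},
])

```text
time_s: 8.65
tcp_pos: [0.4163, 0.2469, 0.3222]
eef_rot: [-180.0, -0.0, 81.0]
contact_force: [0.3, 0.3, -0.4]
gripper_width: 0.044
```

```bash
python3 - <<'E'
from h import *
mv(.46,-.19,.34,4)
E
```

```text
dp [-424.7, 111.7, -17.8] yaw 1.343 t 8.65 rows>= 7.2
```

Emit:
apply_moves([
  {"dp": [-425, 112, -18], "yaw": 1.343, "grip": 0.5},
  {"dp": [-425, 112, -18], "yaw": 1.343, "grip": 0.5},
  {"dp": [-425, 112, -18], "yaw": 1.343, "grip": 0.5},
  {"dp": [-425, 112, -18], "yaw": 1.343, "grip": 0.5},
  {"dp": [-425, 112, -18], "yaw": 1.343, "grip": 0.5},
  {"dp": [-425, 112, -18], "yaw": 1.343, "grip": 0.5},
  {"dp": [-425, 112, -18], "yaw": 1.343, "grip": 0.5},
  {"dp": [-425, 112, -18], "yaw": 1.343, "grip": 0.5},
  {"dp": [-425, 112, -18], "yaw": 1.343, "grip": 0.5},
  {"dp": [-425, 112, -18], "yaw": 1.343, "grip": 0.5},
])

```text
time_s: 9.9
tcp_pos: [0.4608, -0.1887, 0.3382]
eef_rot: [-180.0, -0.0, 4.2]
contact_force: [0.6, -0.8, 0.0]
gripper_width: 0.0431
```

```bash
python3 - <<'E'
from h import *
import pickle
s,c=snap('wrist','w4.png');pickle.dump((s,c),open('w4.pkl','wb'))
print(s['tcp_pos'],s['eef_rot'],s['joints'])
st,ct=snap('top','t4.png')
i=cv2.imread('pics/w4.png')
cv2.imwrite('pics/z5.png',cv2.resize(i[60:250,200:420],None,fx=3.2,fy=3.2,interpolation=cv2.INTER_CUBIC))
E
```

```text
[ 0.46077215 -0.18868429  0.33817293] [-1.79992461e+02 -1.44980348e-02  4.17406432e+00] [ 3.80992219e-01  3.35345687e-01 -1.01222982e+01 -8.62537575e-03
 -7.95283887e+01  9.37946397e+01]
```

View pics/w4.png

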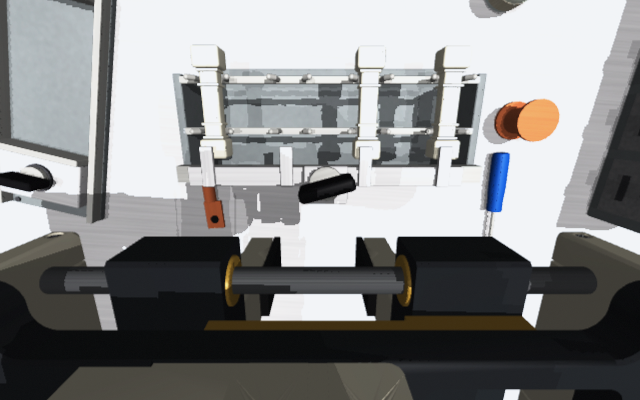

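View pics/t4.png

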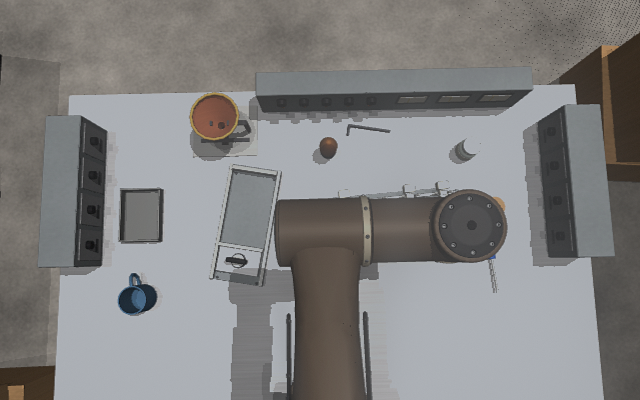

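View pics/z5.png

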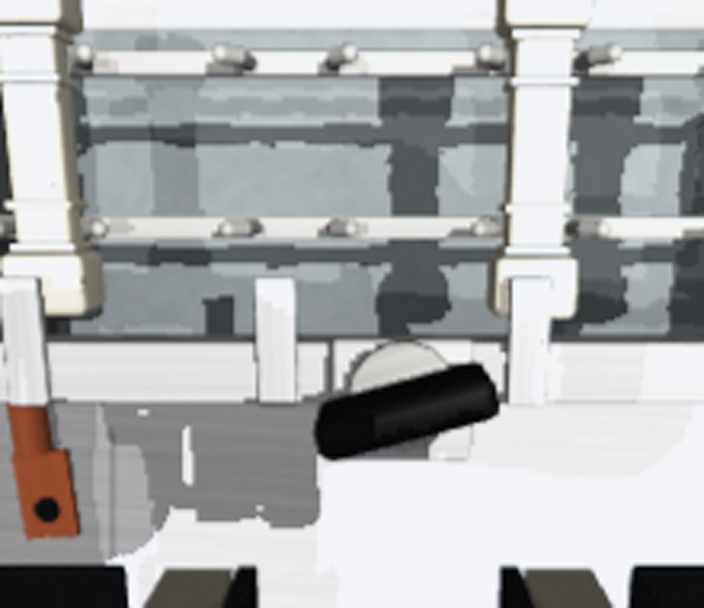

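```bash
cat > fit.py <<'E'
from h import *
from scipy.optimize import minimize
def box(x,y,z,a):  # grip point, bar angle deg
    u=np.array([np.cos(np.radians(a)),np.sin(np.radians(a)),0]);v=np.array([-u[1],u[0],0]);w=np.array([0,0,1])
    return np.array([[x,y,z]+i*.029*u+j*.007*v+k*w for i in(-1,1) for j in(-1,1) for k in(-.022,.014)])
def mask(c,s,P,S=8,roi=None):
    x0,y0,x1,y1=roi
    h=cv2.convexHull(((proj(c,s,P)-[x0,y0])*S).astype(np.float32)).astype(np.int32)
    m=np.zeros(((y1-y0)*S,(x1-x0)*S),np.uint8);cv2.fillConvexPoly(m,h,1)
    return cv2.resize(m.astype(np.float32),(x1-x0,y1-y0),interpolation=cv2.INTER_AREA)
def fit(views,p0,fixz=False):
    # views: list (c,s,roi,thr)
    D=[((c['color'][r[1]:r[3],r[0]:r[2]].max(2)<t)).astype(np.float32) for c,s,r,t in views]
    def f(p):
        q=p if not fixz else [p[0],p[1],fixz,p[2]]
        return sum(((mask(c,s,box(*q),8,r)-d)**2).sum()/max(d.sum(),1) for (c,s,r,t),d in zip(views,D))
    p0=np.array(p0,float) if not fixz else np.array(p0,float)[[0,1,3]]
    sx=np.array([.008,.008,.008,6]) if not fixz else np.array([.008,.008,6])
    sim=np.vstack([p0]+[p0+np.eye(len(p0))[i]*sx for i in range(len(p0))])
    r=minimize(f,p0,method='Nelder-Mead',options=dict(initial_simplex=sim,maxiter=400,xatol=1e-5))
    return r.x,r.fun,[d.sum() for d in D]
E
python3 - <<'E'
from fit import *
import pickle
s,c=pickle.load(open('w4.pkl','rb'));st,ct=pickle.load(open('top0.pkl','rb'));s1,c1=pickle.load(open('w1.pkl','rb'))
w=(c,s,(290,160,365,215),60);t=(ct,st,(385,228,418,248),75)
print(c['color'][180:200:4,300:360:8].max(2)); print(ct['color'][232:246,388:414:3].max(2))
for V in ([w],[w,t]):
  for fz in (False,.206): print(fit(V,(.468,-.195,.206,-70),fz))
print('knob1',fit([(c1,s1,(305,85,345,155),60)],(.573,.2225,.068,5.7)))
E
```

```text
[[226 108 183   8   7  10  22 230]
 [109   9   8   9  20  37  44 103]
 [ 22   8  16  28  38  32  18 219]
 [  9  10  13  28  25  10 182 237]
 [ 11  12  10  10  33 233 231 237]]
[[103 158 130 156 157 159 100  76 163]
 [101 159 157 154 159  98  75  80 116]
 [107 148 157 157 103  74  81  79 102]
 [107 147 159 127  75  81  80  77  95]
 [105 121 152  78  80  80  79  70 100]
 [103 108  81  81  82  80  73 112  99]
 [102  75  82  82  82  76 105 159 103]
 [105  78  82  81  78  77 155 143  97]
 [107  79  83  79  79 158 149  85  90]
 [105  78  82  77 155 156 156  96  98]
 [ 86  77  78 159 157 157 158  96  99]
 [ 92  77  96 160 157 150 156 110 113]
 [ 91 134 123 137 151 156 156 111 114]
 [101 158 157 121 157 157 156 111 114]]
(array([  0.46368043,  -0.1985117 ,   0.17998671, -70.82901054]), np.float64(0.06560927629470825), [np.float32(1025.0)])
(array([  0.4691664 ,  -0.19690067, -69.63379263]), np.float64(0.17993426322937012), [np.float32(1025.0)])
(array([  0.46819123,  -0.19938895,   0.1974997 , -74.96273259]), np.float64(8.744677543640137), [np.float32(1025.0), np.float32(14.0)])
(array([  0.46768169,  -0.19658238, -74.22295237]), np.float64(8.893816947937012), [np.float32(1025.0), np.float32(14.0)])
knob1 (array([0.57349038, 0.22305793, 0.05301162, 5.5045169 ]), np.float64(0.1017894297838211), [np.float32(539.0)])
```

```bash
python3 - <<'E'
from fit import *
import pickle
s,c=pickle.load(open('w4.pkl','rb'));st,ct=pickle.load(open('top0.pkl','rb'))
w=(c,s,(290,160,365,215),60);t=(ct,st,(388,228,413,245),92)
for V in ([w],[t],[w,t]): print(fit(V,(.468,-.195,.206,-70),.206))
# rack: standoff waists / rails from wrist, z5->px
z=lambda p:np.array(p)/3.2+[200,60]
P=back(c,s,[z((100,228)),z((590,228)),z((80,57)),z((600,57))],.150);print(P.round(4))
for a,b in ((0,1),(2,3)):
    d=P[a]-P[b];print(np.degrees(np.arctan2(d[1],d[0]))-90)
mv(.469,-.1965,.27,-70.5)
E
```

```text
(array([  0.4691664 ,  -0.19690067, -69.63379263]), np.float64(0.17993426322937012), [np.float32(1025.0)])
(array([  0.46673728,  -0.19616357, -70.47497157]), np.float64(0.22321869432926178), [np.float32(158.0)])
(array([  0.46769399,  -0.19689201, -70.42049472]), np.float64(0.44868791103363037), [np.float32(1025.0), np.float32(158.0)])
[[ 0.5166 -0.0848  0.15  ]
 [ 0.5294 -0.2605  0.15  ]
 [ 0.5732 -0.0785  0.15  ]
 [ 0.5861 -0.2562  0.15  ]]
4.159506062480418
4.1521560518312555
dp [7.4, 8.6, 68.3] yaw 1.304 t 10.0 rows>= 7.0
```

Emit:
apply_moves([
  {"dp": [7, 9, 40], "yaw": 1.3, "grip": 0.6},
  {"dp": [7, 9, 40], "yaw": 1.3, "grip": 0.6},
  {"dp": [7, 9, 40], "yaw": 1.3, "grip": 0.6},
  {"dp": [7, 9, 40], "yaw": 1.3, "grip": 0.6},
  {"dp": [7, 9, 40], "yaw": 1.3, "grip": 0.6},
  {"dp": [7, 9, 40], "yaw": 1.3, "grip": 0.6},
  {"dp": [7, 9, 60], "yaw": 1.3, "grip": 0.6},
  {"dp": [7, 9, 60], "yaw": 1.3, "grip": 0.6},
  {"dp": [7, 9, 60], "yaw": 1.3, "grip": 0.6},
])

```text
time_s: 11.12
tcp_pos: [0.4688, -0.1978, 0.2788]
eef_rot: [-180.0, -0.0, -70.2]
contact_force: [-0.3, -0.2, 0.6]
gripper_width: 0.0526
```

```bash
python3 - <<'E'
from h import *
mv(.4682,-.1967,.192,-70)
s,c=snap('wrist','w5.png')
E
```

```text
dp [-1.3, 0.3, 86.8] yaw -0.003 t 11.125 rows>= 1.4
```

View pics/w5.png

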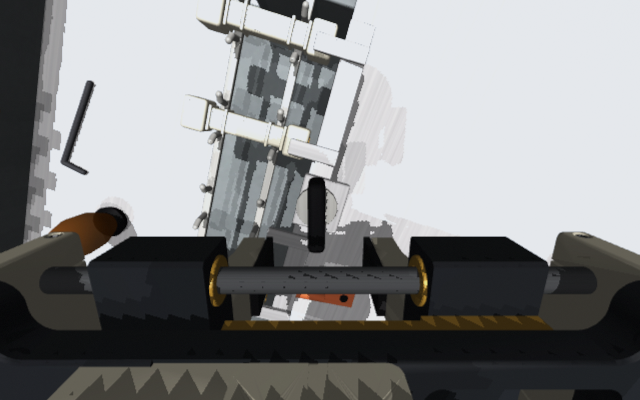

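Emit:
apply_moves([
  {"dp": [-1, 0, 40], "yaw": 0, "grip": 0.6},
  {"dp": [-1, 0, 70], "yaw": 0, "grip": 0.6},
  {"dp": [-1, 0, 87], "yaw": 0, "grip": 0.6},
  {"dp": [-1, 0, 87], "yaw": 0, "grip": 0.6},
  {"dp": [-1, 0, 87], "yaw": 0, "grip": 0},
  {"dp": [-1, 0, 87], "yaw": 0, "grip": 0},
  {"dp": [-1, 0, 87], "yaw": 0, "grip": 0},
  {"dp": [-1, 0, 87], "yaw": 0, "grip": 0},
  {"dp": [-1, 0, 87], "yaw": 0, "grip": 0},
  {"dp": [-1, 0, 87], "yaw": 0, "grip": 0},
], newtons=25)

```text
time_s: 12.42
tcp_pos: [0.47, -0.1968, 0.1914]
eef_rot: [-179.8, -0.0, -70.4]
contact_force: [3.9, 2.6, -1.3]
gripper_width: 0.0136
```

Emit:
apply_moves([
  {"dp": [0, -1, 0], "yaw": -0.1, "grip": 0},
  {"dp": [0, -1, 0], "yaw": -0.25, "grip": 0},
  {"dp": [0, -1, 0], "yaw": -0.4, "grip": 0},
  {"dp": [0, -1, 0], "yaw": -0.55, "grip": 0},
  {"dp": [0, -1, 0], "yaw": -0.7, "grip": 0},
  {"dp": [0, -1, 0], "yaw": -0.85, "grip": 0},
  {"dp": [0, -1, 0], "yaw": -1.0, "grip": 0},
  {"dp": [0, -1, 0], "yaw": -1.15, "grip": 0},
  {"dp": [0, -1, 0], "yaw": -1.25, "grip": 0},
  {"dp": [0, -1, 0], "yaw": -1.34, "grip": 0},
  {"dp": [0, -1, 0], "yaw": -1.34, "grip": 0},
])

```text
time_s: 13.8
tcp_pos: [0.4699, -0.1968, 0.1913]
eef_rot: [-180.0, -0.1, 6.2]
contact_force: [3.6, 0.8, 1.0]
gripper_width: 0.0142
```

```bash
python3 - <<'E'
from h import *
s=get_state();print(s['tcp_pos'],s['eef_rot'],s['contact_force'],s['moment'],s['gripper_width'])
x,y,z=s['tcp_pos'];a=np.radians(4.15)
mv(x-.047*np.sin(a),y+.047*np.cos(a),z,4.6)
E
```

```text
[ 0.46991658 -0.19679986  0.1913253 ] [-1.79995377e+02 -1.00120166e-01  6.24759655e+00] [3.57456066 0.81879591 0.96747316] [ 0.49168644 -1.15711552 -0.53034036] 0.014158870599408289
dp [1.7, -47.0, 0.0] yaw 0.029 t 13.8 rows>= 0.8
```

Emit:
apply_moves([
  {"dp": [0.3, -8, 0], "yaw": 0.029, "grip": 0},
  {"dp": [0.6, -16, 0], "yaw": 0.029, "grip": 0},
  {"dp": [0.9, -24, 0], "yaw": 0.029, "grip": 0},
  {"dp": [1.2, -32, 0], "yaw": 0.029, "grip": 0},
  {"dp": [1.5, -40, 0], "yaw": 0.029, "grip": 0},
  {"dp": [1.7, -47, 0], "yaw": 0.029, "grip": 0},
  {"dp": [1.7, -47, 0], "yaw": 0.029, "grip": 0},
  {"dp": [1.7, -47, 0], "yaw": 0.029, "grip": 0},
])

```text
time_s: 14.8
tcp_pos: [0.4668, -0.1555, 0.1915]
eef_rot: [179.5, -0.0, 4.7]
contact_force: [13.3, -39.4, -15.2]
gripper_width: 0.0133
```

```bash
python3 - <<'E'
from h import *
s=get_state();print(s['tcp_pos'],s['eef_rot'],s['contact_force'],s['moment'],s['gripper_width'])
print(np.linalg.norm(s['tcp_pos'][:2]-[ 0.46991658,-0.19679986]))
E
```

```text
[ 0.46675623 -0.155523    0.19145418] [ 1.79460022e+02 -1.76348060e-02  4.66791470e+00] [ 13.30947244 -39.3905742  -15.15291012] [-13.92918731  -4.94946795  -0.03941496] 0.01331407721928522
0.04139767305591866
```

Emit:
apply_moves([
  {"dp": [0, 4, 0], "yaw": 0, "grip": 0},
  {"dp": [0, 4, 0], "yaw": 0, "grip": 0},
])

```text
time_s: 15.05
tcp_pos: [0.4669, -0.156, 0.1914]
eef_rot: [179.8, -0.1, 4.6]
contact_force: [7.6, -14.1, -5.9]
gripper_width: 0.0139
```

```bash
python3 - <<'E'
from h import *
s,c=snap('wrist','w6.png');print(s['tcp_pos'],s['eef_rot'],s['contact_force'],s['moment'],s['gripper_width'])
s,c=snap('scene','s6.png');i=cv2.imread('pics/s6.png')
cv2.imwrite('pics/z6.png',cv2.resize(i[80:250,205:405],None,fx=3.5,fy=3.5,interpolation=cv2.INTER_CUBIC))
E
```

```text
[ 0.46689368 -0.15598192  0.19143806] [ 1.79816094e+02 -7.55644599e-02  4.62091081e+00] [  7.6495573  -14.12064706  -5.90557995] [-5.07576705 -2.84640653 -0.11366786] 0.013883270989283119
```

View pics/w6.png

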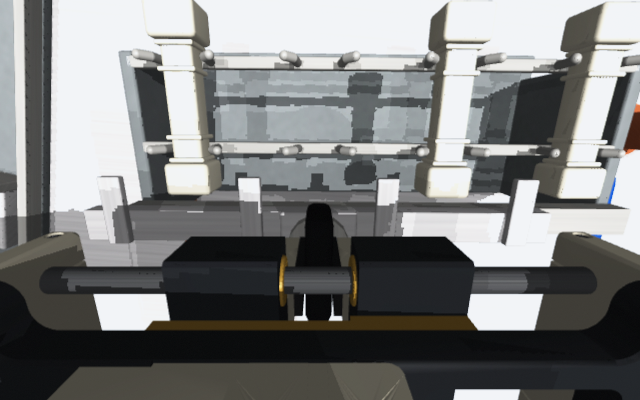

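View pics/z6.png

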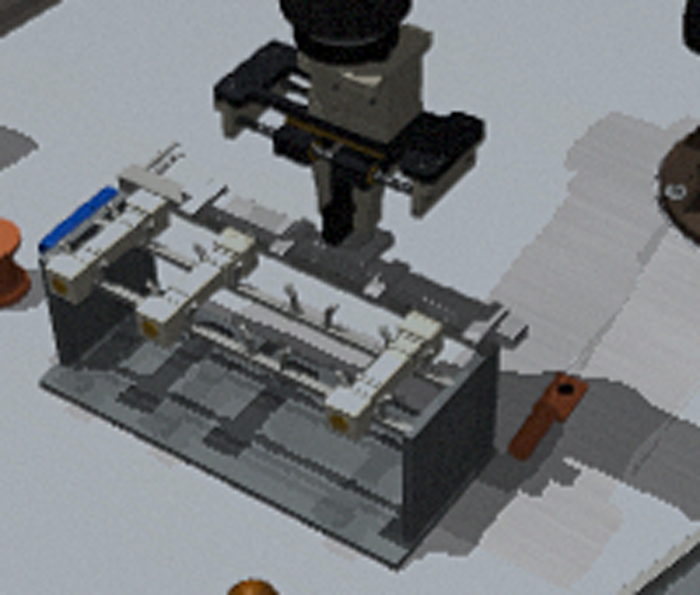

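Emit:
apply_moves([
  {"dp": [0, 1.5, 0], "yaw": 0, "grip": 0},
  {"dp": [0, 1.5, 0], "yaw": 0, "grip": 0.5},
  {"dp": [0, 1.5, 0], "yaw": 0, "grip": 0.5},
  {"dp": [0, 1.5, 0], "yaw": 0, "grip": 0.5},
  {"dp": [0, 1.5, -50], "yaw": 0, "grip": 0.5},
  {"dp": [0, 1.5, -110], "yaw": 0, "grip": 0.5},
  {"dp": [20, 35, -150], "yaw": 0, "grip": 0.5},
  {"dp": [20, 35, -150], "yaw": 0, "grip": 0.5},
  {"dp": [20, 35, -150], "yaw": 0, "grip": 0.5},
])

```text
time_s: 16.27
tcp_pos: [0.4881, -0.1871, 0.3402]
eef_rot: [-180.0, 0.1, 4.6]
contact_force: [-0.0, 0.0, -0.4]
gripper_width: 0.0439
```

```bash
python3 - <<'E'
from h import *
import pickle
s,c=snap('wrist','w7.png');pickle.dump((s,c),open('w7.pkl','wb'));print(s['tcp_pos'],s['eef_rot'])
i=cv2.imread('pics/w7.png')
cv2.imwrite('pics/z7.png',cv2.resize(i[30:230,165:485],None,fx=2.5,fy=2.5,interpolation=cv2.INTER_CUBIC))
E
```

```text
[ 0.4880704  -0.18707758  0.34016135] [-1.79954447e+02  8.27349952e-02  4.61724144e+00]
```

View pics/z7.png

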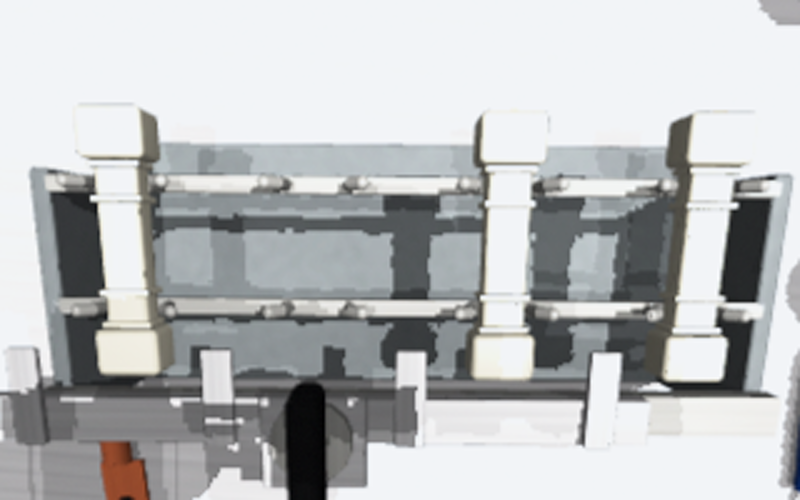

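```bash
python3 - <<'E'
from h import *
import pickle
s,c=pickle.load(open('w7.pkl','rb'))
z=lambda p:np.array(p)/2.5+[165,30]
for n,f,m in (('1',[(78,105),(142,105)],[(98,373),(162,373)]),('3',[(483,112),(547,112)],[(473,378),(533,378)]),('4',[(687,112),(752,112)],[(664,380),(727,380)])):
    P=back(c,s,[z(p) for p in f+m],.155)
    F=(P[0]+P[1])/2;M=(P[2]+P[3])/2;d=F-M
    print(n,'c',((F+M)/2).round(4),'len',np.linalg.norm(d).round(4),'yaw',np.degrees(np.arctan2(d[1],d[0])).round(1),'w',np.linalg.norm(P[0]-P[1]).round(4),np.linalg.norm(P[2]-P[3]).round(4))
    W=np.mean([F,M],0)
# tongues tips z .165
T=back(c,s,[z(p) for p in [(22,348),(216,350),(411,352),(605,353)]],.166);print(T.round(4))
a=np.radians(4.15);print('rack y of tongues',(T[:,:2]@[-np.sin(a),np.cos(a)]).round(4))
E
```

```text
1 c [ 0.5447 -0.0631  0.155 ] len 0.1176 yaw 3.4 w 0.0277 0.0305
3 c [ 0.5562 -0.2394  0.155 ] len 0.1172 yaw 4.7 w 0.0277 0.0286
4 c [ 0.563  -0.3294  0.155 ] len 0.1181 yaw 6.3 w 0.0281 0.0301
[[ 0.4961 -0.0212  0.166 ]
 [ 0.5023 -0.1097  0.166 ]
 [ 0.5085 -0.1987  0.166 ]
 [ 0.5152 -0.2872  0.166 ]]
rack y of tongues [-0.057  -0.1457 -0.2349 -0.3237]
```

```bash
python3 - <<'E'
from h import *
mv(.5572,-.2394,.22,4.4);mv(.5572,-.2394,.129,4.4)
E
```

```text
dp [65.1, 58.0, 119.7] yaw 0.004 t 16.325 rows>= 2.4
dp [65.3, 58.1, 210.7] yaw 0.004 t 16.325 rows>= 3.6
```

Emit:
apply_moves([
  {"dp": [65, 58, 60], "yaw": 0.004, "grip": 0.5},
  {"dp": [65, 58, 120], "yaw": 0.004, "grip": 0.5},
  {"dp": [65, 58, 120], "yaw": 0.004, "grip": 0.5},
  {"dp": [65, 58, 120], "yaw": 0.004, "grip": 0.5},
  {"dp": [65, 58, 160], "yaw": 0.004, "grip": 0.5},
  {"dp": [65, 58, 190], "yaw": 0.004, "grip": 0.5},
  {"dp": [65, 58, 211], "yaw": 0.004, "grip": 0.5},
  {"dp": [65, 58, 211], "yaw": 0.004, "grip": 0.5},
], newtons=35)

```text
time_s: 17.32
tcp_pos: [0.5574, -0.2392, 0.1302]
eef_rot: [-180.0, 0.1, 4.5]
contact_force: [-0.4, 1.1, 0.3]
gripper_width: 0.0438
```

```bash
python3 - <<'E'
from h import *
s,c=snap('wrist','w8.png');print(s['tcp_pos'],s['eef_rot'],s['contact_force'])
E
```

```text
[ 0.55740733 -0.23921375  0.13024706] [-1.79988241e+02  7.73057435e-02  4.46094457e+00] [-0.40335784  1.06107261  0.31230401]
```

View pics/w8.png

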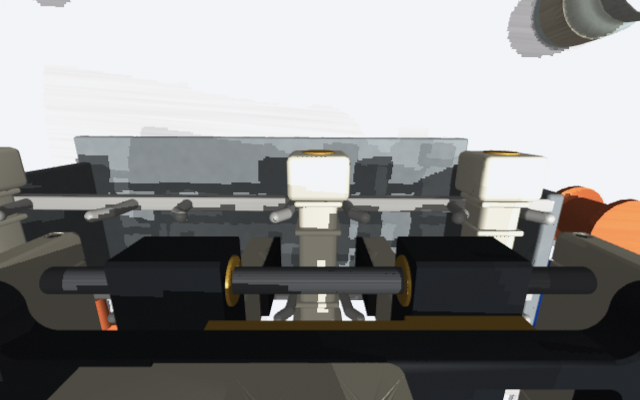

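Emit:
apply_moves([
  {"dp": [0, 0, 1], "yaw": 0, "grip": 0},
  {"dp": [0, 0, 1], "yaw": 0, "grip": 0},
  {"dp": [0, 0, 1], "yaw": 0, "grip": 0},
  {"dp": [0, 0, 1], "yaw": 0, "grip": 0},
  {"dp": [0, 0, 1], "yaw": 0, "grip": 0},
  {"dp": [0, 0, 1], "yaw": 0, "grip": 0},
  {"dp": [0, 0, -15], "yaw": 0, "grip": 0},
  {"dp": [0, 0, -35], "yaw": 0, "grip": 0},
  {"dp": [0, 0, -60], "yaw": 0, "grip": 0},
  {"dp": [0, 0, -85], "yaw": 0, "grip": 0},
  {"dp": [0, 0, -85], "yaw": 0, "grip": 0},
])

```text
time_s: 18.75
tcp_pos: [0.5594, -0.2402, 0.2179]
eef_rot: [179.9, -0.2, 4.4]
contact_force: [0.5, -0.3, -1.4]
gripper_width: 0.0195
```

```bash
python3 - <<'E'
from h import *
s,c=snap('wrist','w9.png');print(s['tcp_pos'],s['eef_rot'],s['contact_force'],s['gripper_width'])
be=np.array([.680,.205]);a=np.radians(-9.6);u=np.array([np.cos(a),np.sin(a)])
for d in (.045,.095,.147): print(d,(be-d*u).round(4))
p=be-.045*u
mv(p[0],p[1],.21,80.4);mv(p[0],p[1],.015,80.4)
E
```

```text
[ 0.55936051 -0.24024513  0.21790659] [179.92835299  -0.24070892   4.42934001] [ 0.51479822 -0.28839477 -1.38704571] 0.01954681271111882
0.045 [0.6356 0.2125]
0.095 [0.5863 0.2208]
0.147 [0.5351 0.2295]
dp [111.7, -445.1, 6.3] yaw -1.326 t 18.8 rows>= 7.3
dp [111.3, -445.2, 201.3] yaw -1.326 t 18.8 rows>= 8.0
```

View pics/w9.png

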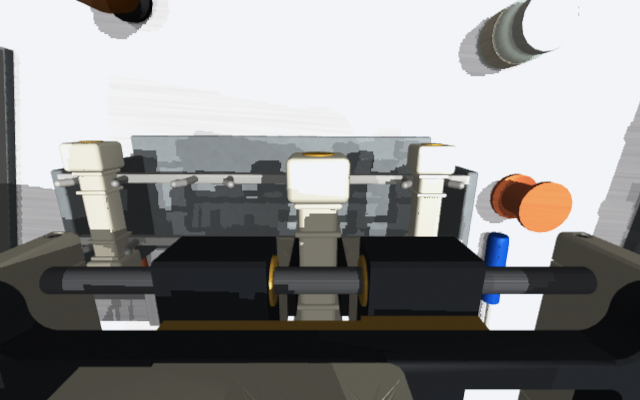

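Emit:
apply_moves([
  {"dp": [30, -60, 0], "yaw": -0.1, "grip": 0},
  {"dp": [112, -445, 0], "yaw": -1.326, "grip": 0},
  {"dp": [112, -445, 0], "yaw": -1.326, "grip": 0},
  {"dp": [112, -445, 0], "yaw": -1.326, "grip": 0},
  {"dp": [112, -445, 0], "yaw": -1.326, "grip": 0},
  {"dp": [112, -445, 0], "yaw": -1.326, "grip": 0},
  {"dp": [112, -445, 0], "yaw": -1.326, "grip": 0},
  {"dp": [112, -445, 0], "yaw": -1.326, "grip": 0},
  {"dp": [112, -445, 0], "yaw": -1.326, "grip": 0},
  {"dp": [112, -445, 0], "yaw": -1.326, "grip": 0},
  {"dp": [112, -445, 40], "yaw": -1.326, "grip": 0},
  {"dp": [112, -445, 80], "yaw": -1.326, "grip": 0},
])

```text
time_s: 20.3
tcp_pos: [0.6356, 0.2112, 0.1347]
eef_rot: [179.9, -0.1, 80.2]
contact_force: [0.3, 0.0, -2.5]
gripper_width: 0.0199
```

```bash
python3 - <<'E'
from h import *
s,c=snap('wrist','w10.png');print(s['tcp_pos'],s['eef_rot'],s['contact_force'],s['gripper_width'])
mv(.6356,.2125,.016,80.4)
E
```

```text
[0.63563338 0.21118294 0.13473422] [ 1.79947626e+02 -6.04976652e-02  8.02488896e+01] [ 0.34022078  0.03847029 -2.47426187] 0.019937560130665295
dp [3.7, 3.5, 112.1] yaw -0.004 t 20.35 rows>= 1.8
```

View pics/w10.png

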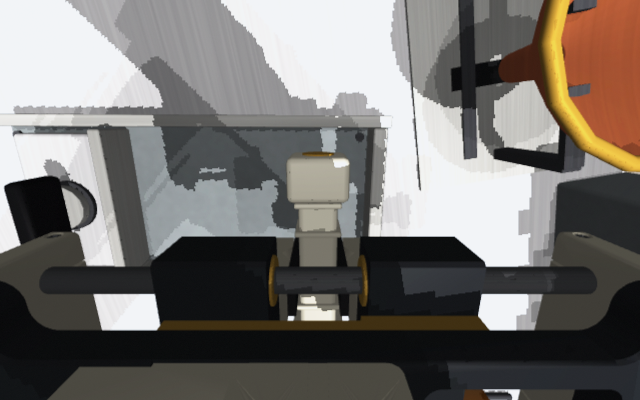

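```bash
python3 - <<'E'
from h import *
s=get_state();print(s['tcp_pos'],s['eef_rot'],s['qd'],s['time_s'])
mv(.6356,.2125,.016,80.4)
E
```

```text
[0.63238737 0.20977333 0.12808825] [-179.61269353    0.21653636   80.17739882] [-0.04381651  0.28084714  1.10666612 -0.88898592 -7.49096266  0.09851432] 20.35
dp [3.7, 3.5, 112.1] yaw -0.004 t 20.35 rows>= 1.8
```

Emit:
apply_moves([
  {"dp": [0, 0, 0], "yaw": 0, "grip": 0},
  {"dp": [0, 0, 0], "yaw": 0, "grip": 0},
  {"dp": [0, 0, 0], "yaw": 0, "grip": 0},
])

```text
time_s: 20.72
tcp_pos: [0.6365, 0.2127, 0.1371]
eef_rot: [179.9, -0.1, 80.4]
contact_force: [-0.4, 0.2, -0.8]
gripper_width: 0.0198
```

```bash
python3 - <<'E'
from h import *
s=get_state();print(s['tcp_pos'],s['eef_rot'],s['qd'],s['time_s'])
mv(.6356,.2125,.016,80.4)
E
```

```text
[0.63646269 0.21274053 0.13710985] [ 1.79864309e+02 -1.09692711e-01  8.03850238e+01] [ 0.2184965   0.14172678 -0.43519211 -0.05942489  0.19382628  0.09691165] 20.725
dp [-0.6, -1.1, 121.1] yaw -0.0 t 20.725 rows>= 1.9
```

Emit:
apply_moves([
  {"dp": [0, -1, 40], "yaw": 0, "grip": 0},
  {"dp": [0, -1, 75], "yaw": 0, "grip": 0},
  {"dp": [0, -1, 95], "yaw": 0, "grip": 0},
  {"dp": [0, -1, 110], "yaw": 0, "grip": 0},
  {"dp": [0, -1, 117], "yaw": 0, "grip": 0},
  {"dp": [0, -1, 120.5], "yaw": 0, "grip": 0},
  {"dp": [0, -1, 120.5], "yaw": 0, "grip": 0},
])

```text
time_s: 21.6
tcp_pos: [0.6349, 0.2128, 0.0168]
eef_rot: [179.9, -0.0, 80.4]
contact_force: [-4.3, -1.2, 7.8]
gripper_width: 0.02
```

```bash
python3 - <<'E'
from h import *
s,c=snap('wrist','w11.png');print(s['tcp_pos'],s['eef_rot'],s['contact_force'],s['gripper_width'])
E
```

```text
[0.63487849 0.21283028 0.01679687] [ 1.79932521e+02 -3.63785106e-02  8.04265584e+01] [-4.25746995 -1.22658759  7.82434794] 0.020039430651217216
```

View pics/w11.png

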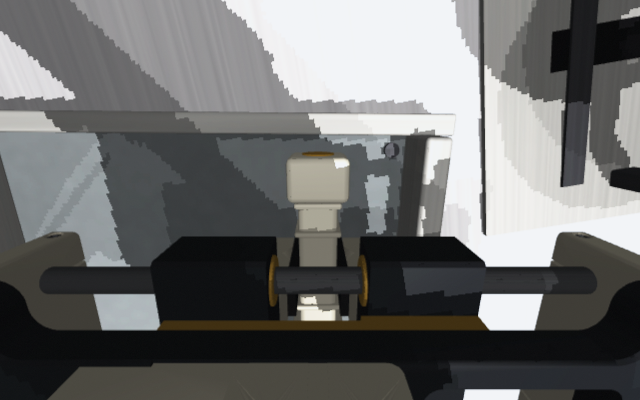

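Emit:
apply_moves([
  {"dp": [0, 0, 0], "yaw": 0, "grip": 0.38},
  {"dp": [0, 0, 0], "yaw": 0, "grip": 0.38},
  {"dp": [0, 0, 0], "yaw": 0, "grip": 0.38},
  {"dp": [0, 0, -20], "yaw": 0, "grip": 0.38},
  {"dp": [0, 0, -60], "yaw": 0, "grip": 0.38},
  {"dp": [0, 0, -120], "yaw": 0, "grip": 0.5},
  {"dp": [0, 0, -180], "yaw": 0, "grip": 0.5},
  {"dp": [0, 0, -220], "yaw": 0, "grip": 0.5},
  {"dp": [0, 0, -220], "yaw": 0, "grip": 0.5},
])

```text
time_s: 22.78
tcp_pos: [0.6363, 0.2134, 0.2392]
eef_rot: [179.7, -0.3, 80.4]
contact_force: [0.1, 0.3, -1.1]
gripper_width: 0.044
```

```bash
python3 - <<'E'
from h import *
s,c=snap('wrist','w12.png');
mv(.549,-.15,.34,4.4)
E
```

```text
dp [-372.1, -24.1, -104.6] yaw 1.326 t 22.825 rows>= 7.1
```

View pics/w12.png

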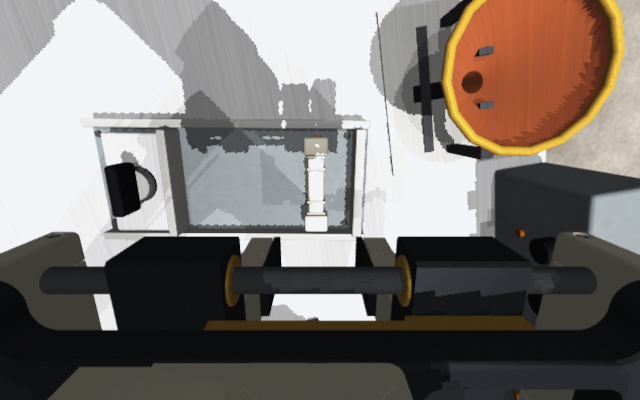

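```bash
python3 - <<'E'
from h import *
mv(.488,-.187,.30,4.4)
E
```

```text
dp [-418.8, -78.2, -64.8] yaw 1.326 t 22.825 rows>= 7.1
```

Emit:
apply_moves([
  {"dp": [-419, -78, -64], "yaw": 1.326, "grip": 0.5},
  {"dp": [-419, -78, -64], "yaw": 1.326, "grip": 0.5},
  {"dp": [-419, -78, -64], "yaw": 1.326, "grip": 0.5},
  {"dp": [-419, -78, -64], "yaw": 1.326, "grip": 0.5},
  {"dp": [-419, -78, -64], "yaw": 1.326, "grip": 0.5},
  {"dp": [-419, -78, -64], "yaw": 1.326, "grip": 0.5},
  {"dp": [-419, -78, -64], "yaw": 1.326, "grip": 0.5},
  {"dp": [-419, -78, -64], "yaw": 1.326, "grip": 0.5},
  {"dp": [-419, -78, -64], "yaw": 1.326, "grip": 0.5},
  {"dp": [-419, -78, -64], "yaw": 1.326, "grip": 0.5},
  {"dp": [-419, -78, -64], "yaw": 1.326, "grip": 0.5},
])

```text
time_s: 24.2
tcp_pos: [0.4881, -0.1866, 0.2981]
eef_rot: [-180.0, 0.0, 4.5]
contact_force: [0.6, 0.4, -0.4]
gripper_width: 0.0437
```

```bash
python3 - <<'E'
from h import *
import pickle
s,c=snap('wrist','w13.png');pickle.dump((s,c),open('w13.pkl','wb'));print(s['tcp_pos'],s['eef_rot'],s['qd'].round(1))
i=cv2.imread('pics/w13.png')
cv2.imwrite('pics/z13.png',cv2.resize(i[30:230,145:505],None,fx=2.2,fy=2.2,interpolation=cv2.INTER_CUBIC))
E
```

```text
[ 0.48805021 -0.18655434  0.29808458] [-1.79990679e+02  4.69929367e-02  4.54228422e+00] [-0.1 -0.2  0.1  0.1 -0.1 -0. ]
```

View pics/z13.png

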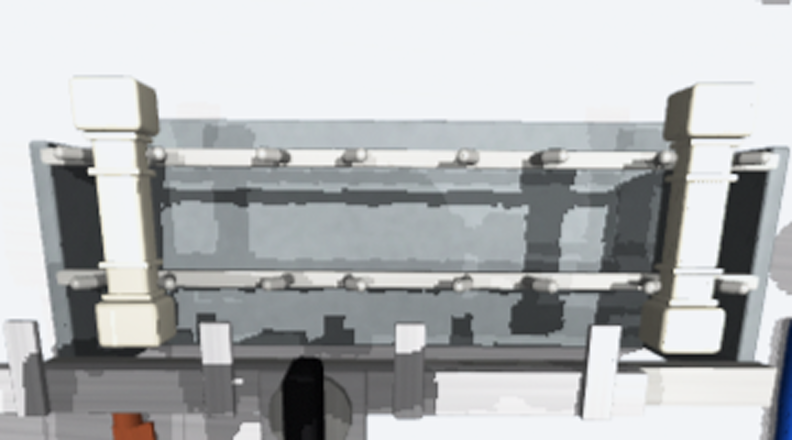

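```bash
python3 - <<'E'
from h import *
mv(.564,-.3294,.21,4.5);mv(.564,-.3294,.129,4.5)
E
```

```text
dp [64.5, 148.3, 88.2] yaw 0.001 t 24.25 rows>= 2.9
dp [64.5, 148.3, 169.2] yaw 0.001 t 24.25 rows>= 3.7
```

Emit:
apply_moves([
  {"dp": [64, 148, 60], "yaw": 0, "grip": 0.5},
  {"dp": [64, 148, 88], "yaw": 0, "grip": 0.5},
  {"dp": [64, 148, 88], "yaw": 0, "grip": 0.5},
  {"dp": [64, 148, 88], "yaw": 0, "grip": 0.5},
  {"dp": [64, 148, 88], "yaw": 0, "grip": 0.5},
  {"dp": [64, 148, 120], "yaw": 0, "grip": 0.5},
  {"dp": [64, 148, 150], "yaw": 0, "grip": 0.5},
  {"dp": [64, 148, 169], "yaw": 0, "grip": 0.5},
  {"dp": [64, 148, 169], "yaw": 0, "grip": 0.5},
])

```text
time_s: 25.38
tcp_pos: [0.5628, -0.3288, 0.13]
eef_rot: [-180.0, 0.0, 4.5]
contact_force: [-0.4, -0.1, 0.4]
gripper_width: 0.0436
```

```bash
python3 - <<'E'
from h import *
s,c=snap('wrist','w14.png');print(s['tcp_pos'],s['eef_rot'],s['contact_force'])
E
```

```text
[ 0.56276887 -0.32880947  0.12998288] [-1.79989955e+02  7.79664921e-03  4.51485033e+00] [-0.37917656 -0.05567558  0.37471229]
```

View pics/w14.png

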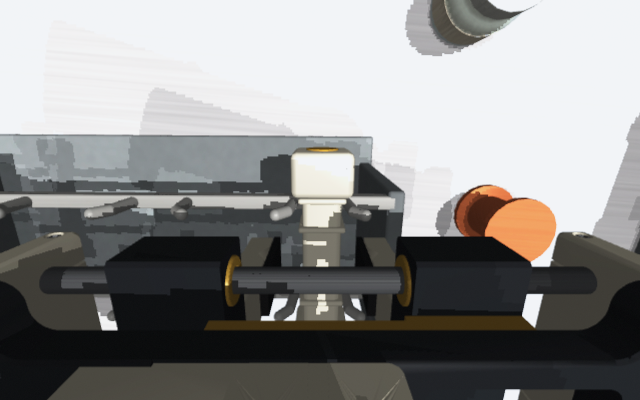

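Emit:
apply_moves([
  {"dp": [0, 1, 1], "yaw": 0, "grip": 0},
  {"dp": [0, 1, 1], "yaw": 0, "grip": 0},
  {"dp": [0, 1, 1], "yaw": 0, "grip": 0},
  {"dp": [0, 1, 1], "yaw": 0, "grip": 0},
  {"dp": [0, 1, 1], "yaw": 0, "grip": 0},
  {"dp": [0, 1, 1], "yaw": 0, "grip": 0},
  {"dp": [0, 1, -15], "yaw": 0, "grip": 0},
  {"dp": [0, 1, -35], "yaw": 0, "grip": 0},
  {"dp": [0, 1, -60], "yaw": 0, "grip": 0},
  {"dp": [0, 1, -90], "yaw": 0, "grip": 0},
  {"dp": [0, 1, -90], "yaw": 0, "grip": 0},
  {"dp": [0, 1, -90], "yaw": 0, "grip": 0},
])

```text
time_s: 26.92
tcp_pos: [0.5626, -0.3309, 0.2191]
eef_rot: [-180.0, 0.0, 4.4]
contact_force: [-0.6, -0.0, -3.1]
gripper_width: 0.02
```

```bash
python3 - <<'E'
from h import *
s=get_state();print(s['tcp_pos'],s['eef_rot'],s['contact_force'],s['gripper_width'])
mv(.5863,.2208,.22,80.4)
E
```

```text
[ 0.56257695 -0.3308884   0.21913008] [-1.79959161e+02  3.04740808e-02  4.40373145e+00] [-0.58227548 -0.02050017 -3.082057  ] 0.019974886104041467
dp [66.0, -548.2, -0.5] yaw -1.326 t 26.925 rows>= 8.8
```

Emit:
apply_moves([
  {"dp": [10, -60, 0], "yaw": -0.1, "grip": 0},
  {"dp": [66, -548, 0], "yaw": -1.326, "grip": 0},
  {"dp": [66, -548, 0], "yaw": -1.326, "grip": 0},
  {"dp": [66, -548, 0], "yaw": -1.326, "grip": 0},
  {"dp": [66, -548, 0], "yaw": -1.326, "grip": 0},
  {"dp": [66, -548, 0], "yaw": -1.326, "grip": 0},
  {"dp": [66, -548, 0], "yaw": -1.326, "grip": 0},
  {"dp": [66, -548, 0], "yaw": -1.326, "grip": 0},
  {"dp": [66, -548, 0], "yaw": -1.326, "grip": 0},
  {"dp": [66, -548, 0], "yaw": -1.326, "grip": 0},
  {"dp": [66, -548, 0], "yaw": -1.326, "grip": 0},
  {"dp": [66, -548, 0], "yaw": -1.326, "grip": 0},
])

```text
time_s: 28.42
tcp_pos: [0.5864, 0.2191, 0.2192]
eef_rot: [-180.0, 0.0, 80.3]
contact_force: [0.5, 0.4, -1.5]
gripper_width: 0.0196
```

```bash
python3 - <<'E'
from h import *
s,c=snap('wrist','w15.png');print(s['tcp_pos'],s['eef_rot'],s['contact_force'],s['gripper_width'],s['qd'].round(1))
mv(.5863,.2208,.016,80.4)
E
```

```text
[0.58638009 0.21913475 0.2191665 ] [-1.79960802e+02  3.89110100e-02  8.03293902e+01] [ 0.52378775  0.37955989 -1.4990194 ] 0.019610411315086576 [-0.4 -0.4  0.3  0.2 -0.1 -0. ]
dp [1.7, -0.4, 203.4] yaw -0.001 t 28.475 rows>= 3.3
```

View pics/w15.png

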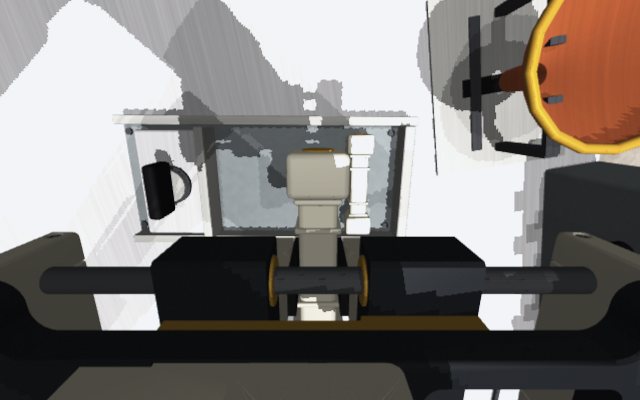

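```bash
python3 - <<'E'
from h import *
s=get_state();c=capture('wrist')
P=back(c,s,[(361,143),(358,227)],.042)
a=np.radians(-9.6);u=np.array([np.cos(a),np.sin(a)]);print(P.round(4),(P[:,:2]-[.68,.205])@u)
E
```

```text
[[0.6427 0.261  0.042 ]
 [0.6262 0.1619 0.042 ]] [-0.04608632 -0.04584518]
```

Standoff 1 is at −46 mm from the wall, as intended. I'll lower the second to −95 mm.

Emit:
apply_moves([
  {"dp": [1.5, -1, 60], "yaw": 0, "grip": 0},
  {"dp": [1.5, -1, 110], "yaw": 0, "grip": 0},
  {"dp": [1.5, -1, 150], "yaw": 0, "grip": 0},
  {"dp": [1.5, -1, 175], "yaw": 0, "grip": 0},
  {"dp": [1.5, -1, 190], "yaw": 0, "grip": 0},
  {"dp": [1.5, -1, 198], "yaw": 0, "grip": 0},
  {"dp": [1.5, -1, 202.5], "yaw": 0, "grip": 0},
  {"dp": [1.5, -1, 202.5], "yaw": 0, "grip": 0},
  {"dp": [1.5, -1, 202.5], "yaw": 0, "grip": 0},
])

```text
time_s: 29.65
tcp_pos: [0.5863, 0.2223, 0.0179]
eef_rot: [179.9, -0.1, 80.4]
contact_force: [0.2, -1.1, -3.2]
gripper_width: 0.0198
```

```bash
python3 - <<'E'
from h import *
s,c=snap('wrist','w16.png');print(s['tcp_pos'],s['eef_rot'],s['contact_force'],s['gripper_width'],s['qd'].round(1))
E
```

```text
[0.58627127 0.22229625 0.01786651] [ 1.79945326e+02 -5.19606034e-02  8.04055675e+01] [ 0.23263559 -1.1464167  -3.21944195] 0.01978125198028387 [ 0.1 -0.  -0.  -0.   0.  -0.1]
```

View pics/w16.png

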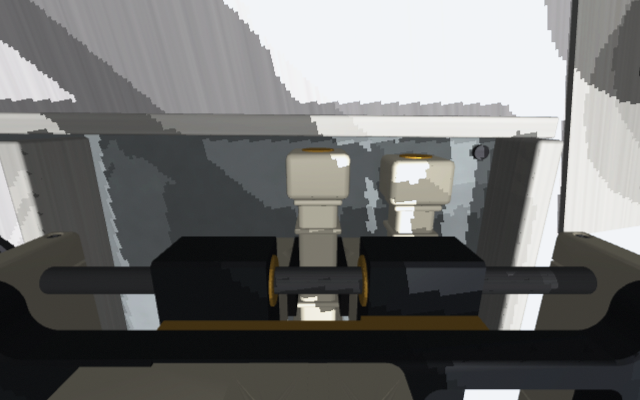

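Emit:
apply_moves([
  {"dp": [0, 0, 1.5], "yaw": 0, "grip": 0},
  {"dp": [0, 0, 1.5], "yaw": 0, "grip": 0},
  {"dp": [0, 0, 1.5], "yaw": 0, "grip": 0.36},
  {"dp": [0, 0, 1.5], "yaw": 0, "grip": 0.36},
  {"dp": [0, 0, 1.5], "yaw": 0, "grip": 0.36},
  {"dp": [0, 0, -20], "yaw": 0, "grip": 0.36},
  {"dp": [0, 0, -60], "yaw": 0, "grip": 0.36},
  {"dp": [0, 0, -120], "yaw": 0, "grip": 0.5},
  {"dp": [0, 0, -180], "yaw": 0, "grip": 0.5},
  {"dp": [0, 0, -240], "yaw": 0, "grip": 0.5},
  {"dp": [0, 0, -240], "yaw": 0, "grip": 0.5},
])

```text
time_s: 31.08
tcp_pos: [0.5882, 0.2231, 0.2633]
eef_rot: [179.5, -0.4, 80.4]
contact_force: [0.4, -0.2, -2.0]
gripper_width: 0.0433
```

```bash
python3 - <<'E'
from h import *
s,c=snap('wrist','w17.png');
mv(.488,-.12,.30,4.4)
E
```

```text
dp [-354.1, -40.1, -41.7] yaw 1.326 t 31.125 rows>= 7.1
```

View pics/w17.png

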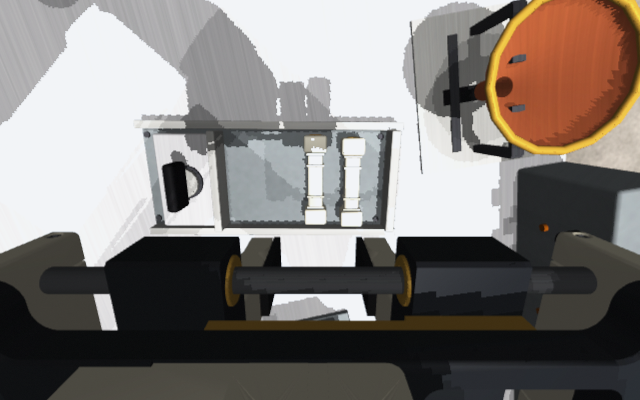

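Two are laid. I'll go back and look at the last one.

Emit:
apply_moves([
  {"dp": [-354, -40, -41], "yaw": 1.326, "grip": 0.5},
  {"dp": [-354, -40, -41], "yaw": 1.326, "grip": 0.5},
  {"dp": [-354, -40, -41], "yaw": 1.326, "grip": 0.5},
  {"dp": [-354, -40, -41], "yaw": 1.326, "grip": 0.5},
  {"dp": [-354, -40, -41], "yaw": 1.326, "grip": 0.5},
  {"dp": [-354, -40, -41], "yaw": 1.326, "grip": 0.5},
  {"dp": [-354, -40, -41], "yaw": 1.326, "grip": 0.5},
  {"dp": [-354, -40, -41], "yaw": 1.326, "grip": 0.5},
  {"dp": [-354, -40, -41], "yaw": 1.326, "grip": 0.5},
  {"dp": [-354, -40, -41], "yaw": 1.326, "grip": 0.5},
  {"dp": [-354, -40, -41], "yaw": 1.326, "grip": 0.5},
])

```text
time_s: 32.5
tcp_pos: [0.4875, -0.1199, 0.2979]
eef_rot: [-180.0, 0.0, 4.5]
contact_force: [-0.2, -0.1, 0.4]
gripper_width: 0.0437
```

```bash
python3 - <<'E'
from h import *
s,c=snap('wrist','w18.png');print(s['tcp_pos'],s['eef_rot'],s['qd'].round(1))
mv(.5452,-.0635,.21,4.3);mv(.5452,-.0635,.129,4.3)
E
```

```text
[ 0.4874557  -0.11992532  0.29788409] [-1.79999910e+02  1.84128420e-02  4.54272112e+00] [-0.2 -0.2  0.1 -0.  -0.  -0.3]
dp [62.0, -51.8, 87.9] yaw 0.004 t 32.55 rows>= 1.9
dp [62.0, -51.8, 168.9] yaw 0.004 t 32.55 rows>= 3.0
```

View pics/w18.png

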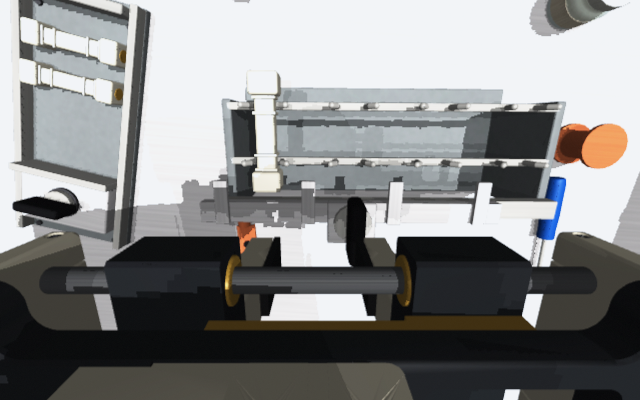

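Emit:
apply_moves([
  {"dp": [62, -52.5, 60], "yaw": 0.002, "grip": 0.5},
  {"dp": [62, -52.5, 88], "yaw": 0.002, "grip": 0.5},
  {"dp": [62, -52.5, 88], "yaw": 0.002, "grip": 0.5},
  {"dp": [62, -52.5, 88], "yaw": 0.002, "grip": 0.5},
  {"dp": [62, -52.5, 120], "yaw": 0.002, "grip": 0.5},
  {"dp": [62, -52.5, 150], "yaw": 0.002, "grip": 0.5},
  {"dp": [62, -52.5, 169], "yaw": 0.002, "grip": 0.5},
  {"dp": [62, -52.5, 169], "yaw": 0.002, "grip": 0.5},
  {"dp": [62, -52.5, 169], "yaw": 0.002, "grip": 0.5},
])

```text
time_s: 33.67
tcp_pos: [0.5462, -0.0635, 0.1311]
eef_rot: [-180.0, -0.2, 4.3]
contact_force: [0.9, -1.2, 0.8]
gripper_width: 0.0434
```

```bash
python3 - <<'E'
from h import *
s,c=snap('wrist','w19.png');print(s['tcp_pos'],s['eef_rot'],s['contact_force'])
E
```

```text
[ 0.54615179 -0.06348429  0.13111498] [-1.79999389e+02 -1.76011151e-01  4.31180447e+00] [ 0.89165373 -1.16608091  0.78555798]
```

View pics/w19.png

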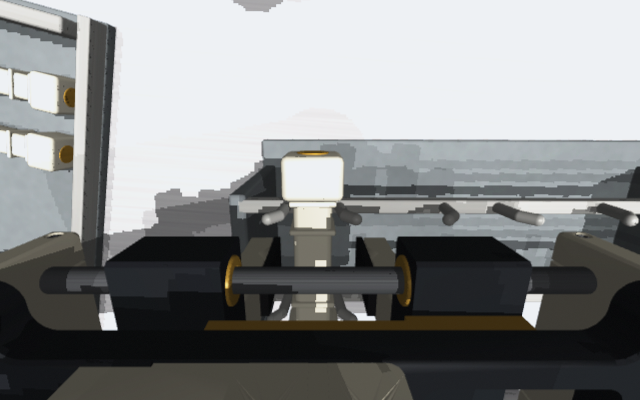

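Emit:
apply_moves([
  {"dp": [0, -3, 2], "yaw": 0, "grip": 0.5},
  {"dp": [0, -3, 2], "yaw": 0, "grip": 0.4},
  {"dp": [0, -3, 2], "yaw": 0, "grip": 0},
  {"dp": [0, -3, 2], "yaw": 0, "grip": 0},
  {"dp": [0, -3, 2], "yaw": 0, "grip": 0},
  {"dp": [0, -3, 2], "yaw": 0, "grip": 0},
  {"dp": [0, -3, 2], "yaw": 0, "grip": 0},
  {"dp": [0, -3, -15], "yaw": 0, "grip": 0},
  {"dp": [0, -3, -35], "yaw": 0, "grip": 0},
  {"dp": [0, -3, -60], "yaw": 0, "grip": 0},
  {"dp": [0, -3, -90], "yaw": 0, "grip": 0},
  {"dp": [0, -3, -90], "yaw": 0, "grip": 0},
])

```text
time_s: 35.22
tcp_pos: [0.5461, -0.0601, 0.2213]
eef_rot: [-180.0, -0.2, 4.3]
contact_force: [-0.1, 0.0, -1.5]
gripper_width: 0.0196
```

```bash
python3 - <<'E'
from h import *
s=get_state();print(s['tcp_pos'],s['eef_rot'],s['contact_force'],s['gripper_width'])
mv(.5351,.2295,.22,80.4)
E
```

```text
[ 0.54611517 -0.06014524  0.22125911] [-179.98545166   -0.23455232    4.31767018] [-0.1040435   0.00510474 -1.48927002] 0.019584461786099117
dp [10.8, -289.7, 1.4] yaw -1.328 t 35.225 rows>= 7.1
```

Emit:
apply_moves([
  {"dp": [11, -290, 0], "yaw": -1.328, "grip": 0},
  {"dp": [11, -290, 0], "yaw": -1.328, "grip": 0},
  {"dp": [11, -290, 0], "yaw": -1.328, "grip": 0},
  {"dp": [11, -290, 0], "yaw": -1.328, "grip": 0},
  {"dp": [11, -290, 0], "yaw": -1.328, "grip": 0},
  {"dp": [11, -290, 0], "yaw": -1.328, "grip": 0},
  {"dp": [11, -290, 0], "yaw": -1.328, "grip": 0},
  {"dp": [11, -290, 0], "yaw": -1.328, "grip": 0},
  {"dp": [11, -290, 0], "yaw": -1.328, "grip": 0},
  {"dp": [11, -290, 0], "yaw": -1.328, "grip": 0},
  {"dp": [11, -290, 0], "yaw": -1.328, "grip": 0},
])

```text
time_s: 36.6
tcp_pos: [0.5341, 0.2296, 0.219]
eef_rot: [180.0, -0.0, 80.3]
contact_force: [0.3, -0.4, -1.1]
gripper_width: 0.0197
```

```bash
python3 - <<'E'
from h import *
s,c=snap('wrist','w20.png');print(s['tcp_pos'],s['eef_rot'],s['contact_force'],s['gripper_width'],s['qd'].round(1))
mv(.5351,.2300,.016,80.4)
E
```

```text
[0.53410695 0.22961829 0.21904797] [ 1.79999914e+02 -3.20915627e-03  8.03125135e+01] [ 0.29521145 -0.36179753 -1.11799664] 0.0196905927558319 [ 0.1 -0.   0.   0.   0.   0.4]
dp [0.5, 0.9, 203.1] yaw -0.001 t 36.65 rows>= 3.2
```

View pics/w20.png

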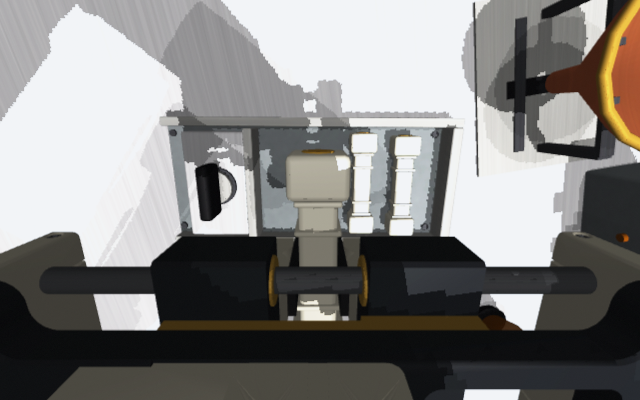

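Emit:
apply_moves([
  {"dp": [0.5, 0.5, 60], "yaw": 0, "grip": 0},
  {"dp": [0.5, 0.5, 110], "yaw": 0, "grip": 0},
  {"dp": [0.5, 0.5, 150], "yaw": 0, "grip": 0},
  {"dp": [0.5, 0.5, 175], "yaw": 0, "grip": 0},
  {"dp": [0.5, 0.5, 190], "yaw": 0, "grip": 0},
  {"dp": [0.5, 0.5, 198], "yaw": 0, "grip": 0},
  {"dp": [0.5, 0.5, 202.5], "yaw": 0, "grip": 0},
  {"dp": [0.5, 0.5, 203], "yaw": 0, "grip": 0},
  {"dp": [0.5, 0.5, 203], "yaw": 0, "grip": 0},
])

```text
time_s: 37.78
tcp_pos: [0.535, 0.2305, 0.0168]
eef_rot: [180.0, -0.1, 80.4]
contact_force: [0.2, 0.2, -2.1]
gripper_width: 0.0196
```

```bash
python3 - <<'E'
from h import *
s,c=snap('wrist','w21.png');print(s['tcp_pos'],s['eef_rot'],s['contact_force'],s['gripper_width'],s['qd'].round(1))
E
```

```text
[0.53503066 0.23046038 0.01679374] [ 1.79951784e+02 -5.45326019e-02  8.03980893e+01] [ 0.24708619  0.21489032 -2.07696013] 0.019571120975444663 [ 0.1 -0.1  0.  -0.   0.   0. ]
```

View pics/w21.png

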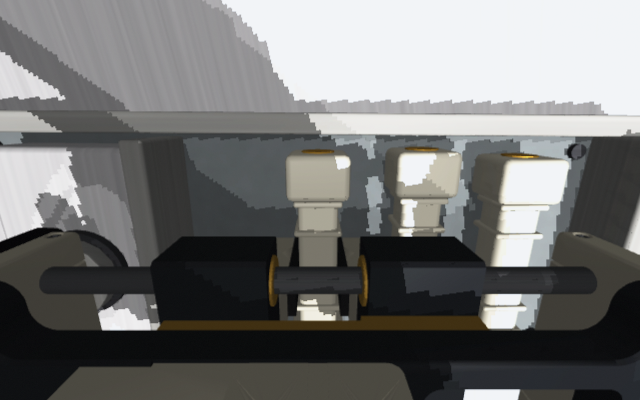

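Emit:
apply_moves([
  {"dp": [0, 0, 1.5], "yaw": 0, "grip": 0},
  {"dp": [0, 0, 1.5], "yaw": 0, "grip": 0},
  {"dp": [0, 0, 1.5], "yaw": 0, "grip": 0.36},
  {"dp": [0, 0, 1.5], "yaw": 0, "grip": 0.36},
  {"dp": [0, 0, 1.5], "yaw": 0, "grip": 0.36},
  {"dp": [0, 0, -20], "yaw": 0, "grip": 0.36},
  {"dp": [0, 0, -60], "yaw": 0, "grip": 0.36},
  {"dp": [0, 0, -120], "yaw": 0, "grip": 0.5},
  {"dp": [-80, 0, -180], "yaw": 0, "grip": 0.5},
  {"dp": [-80, 0, -240], "yaw": 0, "grip": 0.5},
  {"dp": [-80, 0, -240], "yaw": 0, "grip": 0.5},
  {"dp": [-80, 0, -240], "yaw": 0, "grip": 0.5},
])

```text
time_s: 39.33
tcp_pos: [0.5221, 0.1511, 0.2587]
eef_rot: [179.8, -0.2, 80.4]
contact_force: [-0.1, 0.7, -0.3]
gripper_width: 0.0438
```

```bash
python3 - <<'E'
from h import *
import pickle
s,c=snap('wrist','w22.png');print(s['tcp_pos'],s['eef_rot'],s['qd'].round(1));pickle.dump((s,c),open('w22.pkl','wb'))
s,c=snap('top','t22.png')
E
```

```text
[0.52210864 0.15114859 0.25872911] [179.78828008  -0.1949593   80.35568779] [ 0.7  2.4 -2.6 -1.   1.7 -0.3]
```

View pics/w22.png

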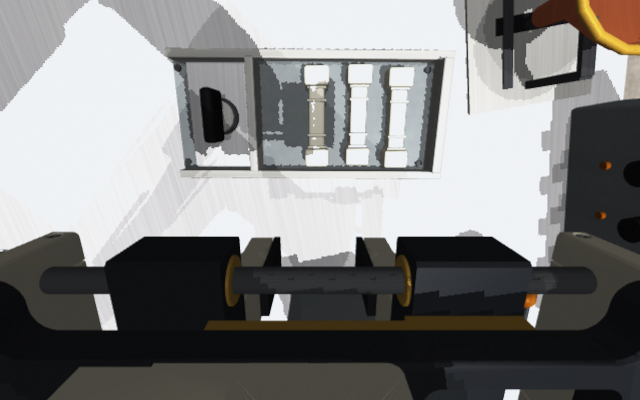

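```bash
python3 - <<'E'
from fit import *
import pickle
s,c=pickle.load(open('w22.pkl','rb'))
P=box(.4172,.2496,.068,80.4);print(proj(c,s,P).round())
V=[(c,s,(196,80,224,150),60)]
for fz in (.060,.068): print(fit(V,(.417,.25,.068,80.4),fz))
mv(.4172,.2496,.14,80.4);mv(.4172,.2496,.058,80.4)
E
```

```text
[[227. 142.]
 [217. 144.]
 [215. 142.]
 [205. 144.]
 [222.  92.]
 [212.  89.]
 [211.  92.]
 [199.  89.]]
(array([ 0.41470002,  0.25106084, 80.73579193]), np.float64(0.048890210688114166), [np.float32(1105.0)])
(array([ 0.41748001,  0.25029648, 81.09168125]), np.float64(0.06834545731544495), [np.float32(1105.0)])
dp [79.6, -118.7, 115.7] yaw -0.0 t 39.425 rows>= 2.9
dp [79.6, -118.7, 197.7] yaw -0.0 t 39.425 rows>= 3.9
```

Emit:
apply_moves([
  {"dp": [80, -119, 60], "yaw": 0, "grip": 0.6},
  {"dp": [80, -119, 116], "yaw": 0, "grip": 0.6},
  {"dp": [80, -119, 116], "yaw": 0, "grip": 0.6},
  {"dp": [80, -119, 116], "yaw": 0, "grip": 0.6},
  {"dp": [80, -119, 150], "yaw": 0, "grip": 0.6},
  {"dp": [80, -119, 180], "yaw": 0, "grip": 0.6},
  {"dp": [80, -119, 197], "yaw": 0, "grip": 0.6},
  {"dp": [80, -119, 197], "yaw": 0, "grip": 0.6},
  {"dp": [80, -119, 197], "yaw": 0, "grip": 0.6},
], newtons=30)

```text
time_s: 40.55
tcp_pos: [0.4179, 0.2503, 0.0596]
eef_rot: [180.0, -0.0, 80.4]
contact_force: [-0.5, -0.5, 0.6]
gripper_width: 0.0524
```

Emit:
apply_moves([
  {"dp": [0, 0, 0], "yaw": 0, "grip": 0},
  {"dp": [0, 0, 0], "yaw": 0, "grip": 0},
  {"dp": [0, 0, 0], "yaw": 0, "grip": 0},
  {"dp": [0, 0, 0], "yaw": 0, "grip": 0},
  {"dp": [0, 0, 0], "yaw": 0, "grip": 0},
  {"dp": [0, 0, 0], "yaw": 0, "grip": 0},
])

```text
time_s: 41.3
tcp_pos: [0.4177, 0.2501, 0.0592]
eef_rot: [180.0, -0.0, 80.4]
contact_force: [3.6, -1.6, 0.7]
gripper_width: 0.0143
```

```bash
python3 - <<'E'
from h import *
s,c=snap('wrist','w23.png');print(s['tcp_pos'],s['eef_rot'],s['contact_force'])
be=np.array([.680,.205]);a=np.radians(-9.7);u=np.array([np.cos(a),np.sin(a)])
p=s['tcp_pos'][:2]
for d in (.100,.132): 
  q=p+d*u;mv(q[0],q[1],s['tcp_pos'][2],80.4)
E
```

```text
[0.41765052 0.25006858 0.05923019] [ 1.79974596e+02 -1.54482554e-02  8.03886700e+01] [ 3.63590951 -1.60457922  0.66259227]
dp [-0.2, 100.0, 0.0] yaw -0.0 t 41.35 rows>= 1.6
dp [-0.2, 132.0, 0.0] yaw -0.0 t 41.35 rows>= 2.1
```

View pics/w23.png

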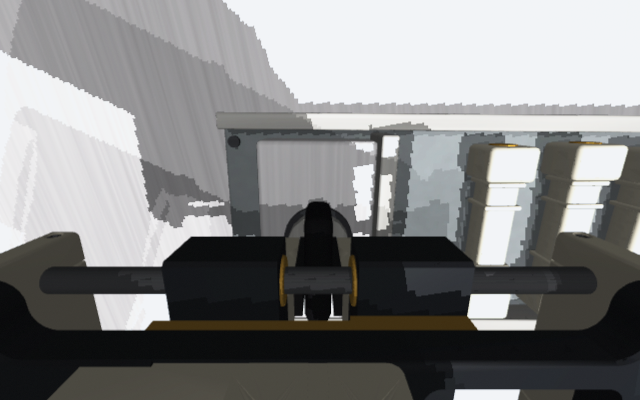

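Emit:
apply_moves([
  {"dp": [0, 8, 0], "yaw": 0, "grip": 0},
  {"dp": [0, 18, 0], "yaw": 0, "grip": 0},
  {"dp": [0, 28, 0], "yaw": 0, "grip": 0},
  {"dp": [0, 38, 0], "yaw": 0, "grip": 0},
  {"dp": [0, 48, 0], "yaw": 0, "grip": 0},
  {"dp": [0, 58, 0], "yaw": 0, "grip": 0},
  {"dp": [0, 66, 0], "yaw": 0, "grip": 0},
  {"dp": [0, 74, 0], "yaw": 0, "grip": 0},
  {"dp": [0, 82, 0], "yaw": 0, "grip": 0},
  {"dp": [0, 90, 0], "yaw": 0, "grip": 0},
  {"dp": [0, 100, 0], "yaw": 0, "grip": 0},
  {"dp": [0, 100, 0], "yaw": 0, "grip": 0},
])

```text
time_s: 42.85
tcp_pos: [0.5172, 0.2325, 0.0592]
eef_rot: [180.0, 0.0, 80.4]
contact_force: [0.3, -3.6, 5.5]
gripper_width: 0.0139
```

```bash
python3 - <<'E'
from h import *
s,c=snap('wrist','w24.png');print(s['tcp_pos'],s['eef_rot'],s['contact_force'],s['gripper_width'])
E
```

```text
[0.51723527 0.2324711  0.05920441] [1.79977373e+02 4.86746608e-02 8.03692407e+01] [ 0.25536576 -3.60050841  5.48625339] 0.013892811588889695
```

View pics/w24.png

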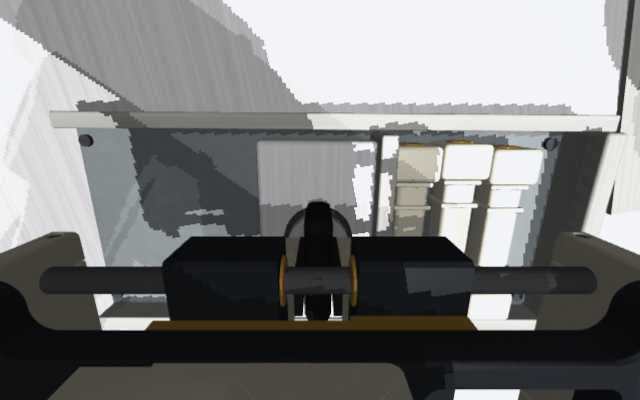

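Emit:
apply_moves([
  {"dp": [0, 8, 0], "yaw": 0, "grip": 0},
  {"dp": [0, 16, 0], "yaw": 0, "grip": 0},
  {"dp": [0, 22, 0], "yaw": 0, "grip": 0},
  {"dp": [0, 26, 0], "yaw": 0, "grip": 0},
  {"dp": [0, 29, 0], "yaw": 0, "grip": 0},
  {"dp": [0, 31, 0], "yaw": 0, "grip": 0},
  {"dp": [0, 31, 0], "yaw": 0, "grip": 0},
])

```text
time_s: 43.78
tcp_pos: [0.5468, 0.2272, 0.0592]
eef_rot: [-180.0, 0.1, 80.4]
contact_force: [-2.2, -2.4, 6.5]
gripper_width: 0.0135
```

```bash
python3 - <<'E'
from h import *
s,c=snap('wrist','w25.png');print(s['tcp_pos'],s['eef_rot'],s['contact_force'],s['gripper_width'],np.linalg.norm(s['tcp_pos'][:2]-[.41765052,.25006858]))
E
```

```text
[0.54681691 0.22719439 0.05917687] [-1.79965336e+02  6.37891001e-02  8.03708612e+01] [-2.24004629 -2.44778384  6.5406723 ] 0.013511196793792184 0.13117615920285616
```

View pics/w25.png

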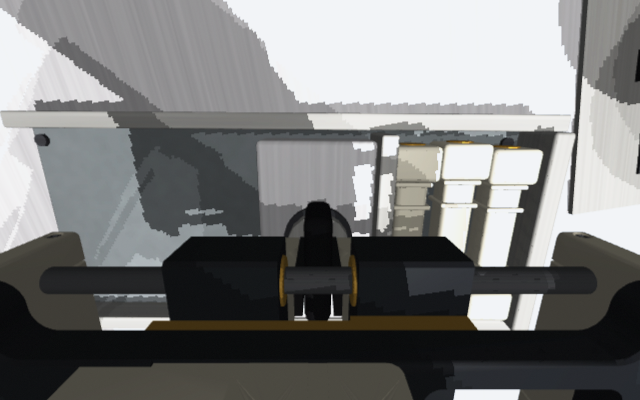

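Emit:
apply_moves([
  {"dp": [0, 1, 0], "yaw": 0, "grip": 0},
  {"dp": [0, 2, 0], "yaw": 0, "grip": 0},
  {"dp": [0, 2.5, 0], "yaw": 0, "grip": 0},
  {"dp": [0, 2.5, 0], "yaw": 0, "grip": 0},
])

```text
time_s: 44.32
tcp_pos: [0.5478, 0.227, 0.0592]
eef_rot: [-179.9, 0.1, 80.4]
contact_force: [-10.2, 0.5, 11.1]
gripper_width: 0.014
```

Emit:
apply_moves([
  {"dp": [0, 0.8, 0], "yaw": 0, "grip": 0},
  {"dp": [0, 0.8, 0], "yaw": 0.12, "grip": 0},
  {"dp": [0, 0.8, 0], "yaw": 0.27, "grip": 0},
  {"dp": [0, 0.8, 0], "yaw": 0.42, "grip": 0},
  {"dp": [0, 0.8, 0], "yaw": 0.57, "grip": 0},
  {"dp": [0, 0.8, 0], "yaw": 0.72, "grip": 0},
  {"dp": [0, 0.8, 0], "yaw": 0.87, "grip": 0},
  {"dp": [0, 0.8, 0], "yaw": 1.02, "grip": 0},
  {"dp": [0, 0.8, 0], "yaw": 1.17, "grip": 0},
  {"dp": [0, 0.8, 0], "yaw": 1.32, "grip": 0},
  {"dp": [0, 0.8, 0], "yaw": 1.42, "grip": 0},
  {"dp": [0, 0.8, 0], "yaw": 1.49, "grip": 0},
])

```text
time_s: 45.82
tcp_pos: [0.5471, 0.2282, 0.0593]
eef_rot: [180.0, 0.2, -5.1]
contact_force: [-18.8, 7.8, 15.3]
gripper_width: 0.0137
```

Emit:
apply_moves([
  {"dp": [0, 0, 0], "yaw": 0.01, "grip": 0},
  {"dp": [0, 0, 0], "yaw": 0.01, "grip": 0},
])

```text
time_s: 46.08
tcp_pos: [0.5471, 0.2282, 0.0592]
eef_rot: [180.0, 0.2, -5.5]
contact_force: [-18.9, 7.1, 16.5]
gripper_width: 0.0144
```

```bash
python3 - <<'E'
from h import *
s,c=snap('wrist','w26.png');print(s['tcp_pos'],s['eef_rot'],s['contact_force'],s['moment'],s['gripper_width'])
E
```

```text
[0.54711552 0.22820159 0.05924393] [179.97757217   0.23862928  -5.47775118] [-18.9019612    7.10823024  16.51179541] [2.98127356 7.22521579 0.65035938] 0.014393780948346884
```

View pics/w26.png

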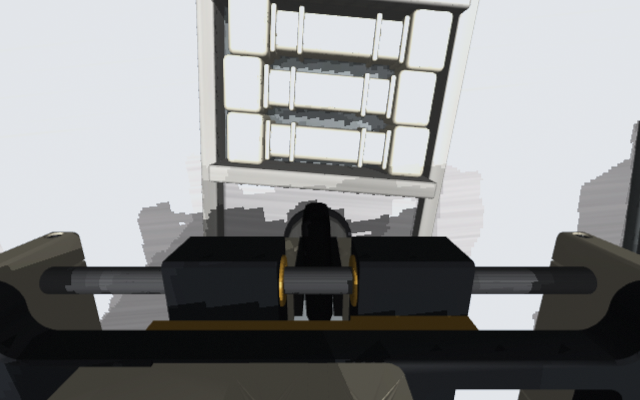

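Emit:
apply_moves([
  {"dp": [-2, 0, 0], "yaw": -0.04, "grip": 0},
  {"dp": [-2, 0, 0], "yaw": -0.04, "grip": 0},
  {"dp": [-2, 0, 0], "yaw": -0.04, "grip": 0.5},
  {"dp": [-2, 0, 0], "yaw": -0.04, "grip": 0.5},
  {"dp": [-2, 0, 0], "yaw": -0.04, "grip": 0.5},
  {"dp": [-2, 0, -50], "yaw": -0.04, "grip": 0.5},
  {"dp": [-2, 0, -110], "yaw": -0.04, "grip": 0.5},
  {"dp": [-2, 0, -170], "yaw": -0.04, "grip": 0.5},
  {"dp": [-30, 0, -220], "yaw": -0.04, "grip": 0.5},
  {"dp": [-30, 0, -220], "yaw": -0.04, "grip": 0.5},
  {"dp": [-30, 0, -220], "yaw": -0.04, "grip": 0.5},
])

```text
time_s: 47.5
tcp_pos: [0.5196, 0.2304, 0.279]
eef_rot: [-180.0, 0.0, -3.3]
contact_force: [-0.4, 0.1, 0.2]
gripper_width: 0.044
```

```bash
python3 - <<'E'
from fit import *
import pickle
s,c=snap('wrist','w27.png');pickle.dump((s,c),open('w27.pkl','wb'));print(s['tcp_pos'],s['eef_rot'],s['qd'].round(1))
mv(.42,-.156,.33,4.2)
i=cv2.imread('pics/w27.png')
cv2.imwrite('pics/z27.png',cv2.resize(i[0:230,220:440],None,fx=2.6,fy=2.6,interpolation=cv2.INTER_CUBIC))
E
```

```text
[0.51964052 0.2303779  0.27897431] [-1.79973416e+02  2.89158897e-03 -3.25263204e+00] [-0.2  1.7 -0.9 -0.1  0.1 -0. ]
dp [-77.5, 391.2, -51.5] yaw -0.13 t 47.55 rows>= 6.4
```

View pics/z27.png

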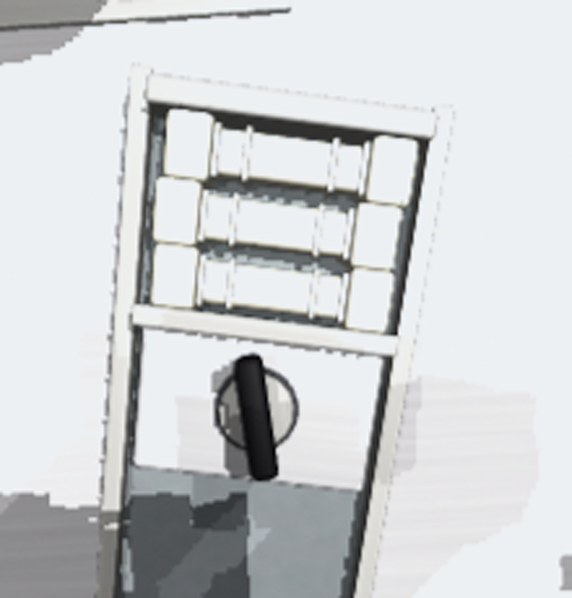

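```bash
python3 - <<'E'
from fit import *
import pickle
s,c=pickle.load(open('w27.pkl','rb'))
V=[(c,s,(300,130,335,190),60)]
for fz in (.060,.068): print(fit(V,(.5471,.2282,.068,0),fz))
z=lambda p:np.array(p)/2.6+[220,0]
P=back(c,s,[z((150,104)),z((434,137))],.046);d=P[0]-P[1];print('wall',np.degrees(np.arctan2(d[1],d[0]))-90,P.mean(0))
P=back(c,s,[z((133,307)),z((397,338))],.052);d=P[0]-P[1];print('face',np.degrees(np.arctan2(d[1],d[0]))-90,P.mean(0))
P=back(c,s,[z((132,150)),z((112,520)),z((434,137)),z((355,590))],.032)
for d in (P[0]-P[1],P[2]-P[3]): print(np.degrees(np.arctan2(d[1],d[0])))
E
```

```text
(array([0.54491881, 0.22807697, 5.22800335]), np.float64(0.10127890110015869), [np.float32(563.0)])
(array([0.54645405, 0.22814786, 5.3001917 ]), np.float64(0.1258815973997116), [np.float32(563.0)])
wall -9.246463149620297 [0.67944772 0.20344006 0.046     ]
face -9.721393783323379 [0.59007773 0.22081123 0.052     ]
-9.186975201716253
-10.542268259404143
```

```bash
python3 - <<'E'
from fit import *
mv(.5472,.2282,.0585,4.9)
E
```

```text
dp [27.9, 0.2, 219.6] yaw -0.143 t 47.55 rows>= 3.5
```

Emit:
apply_moves([
  {"dp": [28, 0, 60], "yaw": -0.143, "grip": 0.5},
  {"dp": [28, 0, 120], "yaw": -0.143, "grip": 0.5},
  {"dp": [28, 0, 140], "yaw": -0.143, "grip": 0.5},
  {"dp": [28, 0, 170], "yaw": -0.143, "grip": 0.5},
  {"dp": [28, 0, 200], "yaw": -0.143, "grip": 0.5},
  {"dp": [28, 0, 219], "yaw": -0.143, "grip": 0.5},
  {"dp": [28, 0, 219], "yaw": -0.143, "grip": 0.5},
  {"dp": [28, 0, 219], "yaw": -0.143, "grip": 0},
  {"dp": [28, 0, 219], "yaw": -0.143, "grip": 0},
  {"dp": [28, 0, 219], "yaw": -0.143, "grip": 0},
  {"dp": [28, 0, 219], "yaw": -0.143, "grip": 0},
  {"dp": [28, 0, 219], "yaw": -0.143, "grip": 0},
], newtons=45)

```text
time_s: 49.05
tcp_pos: [0.5481, 0.2284, 0.0607]
eef_rot: [180.0, -0.0, 5.0]
contact_force: [0.1, -4.3, 4.1]
gripper_width: 0.0135
```

```bash
python3 - <<'E'
from h import *
s,c=snap('wrist','w28.png');print(s['tcp_pos'],s['eef_rot'],s['contact_force'],s['moment'],s['gripper_width'])
E
```

```text
[0.54810336 0.22842233 0.06070754] [ 1.79973374e+02 -3.03152800e-02  4.95825889e+00] [ 0.05094057 -4.33327271  4.11132284] [-1.68724551 -0.23939848  0.16194091] 0.013506489127780578
```

View pics/w28.png

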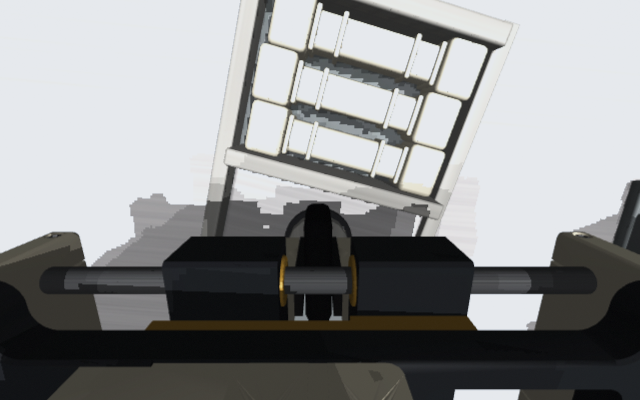

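Emit:
apply_moves([
  {"dp": [0, 0, 0], "yaw": 0.04, "grip": 0},
  {"dp": [0, 0, 0], "yaw": 0.07, "grip": 0},
  {"dp": [0, 0, 0], "yaw": 0.07, "grip": 0},
  {"dp": [0, 0, 0], "yaw": 0.07, "grip": 0},
])

```text
time_s: 49.6
tcp_pos: [0.5481, 0.2284, 0.0607]
eef_rot: [180.0, -0.0, 0.9]
contact_force: [-0.1, -4.8, 5.8]
gripper_width: 0.0136
```

```bash
python3 - <<'E'
from h import *
s=get_state();print(s['tcp_pos'],s['eef_rot'],s['contact_force'],s['moment'],s['gripper_width'])
E
```

```text
[0.54810565 0.22844583 0.06073589] [ 1.79974905e+02 -2.96834836e-02  9.38049964e-01] [-0.13878787 -4.79186616  5.77222278] [-1.91589541 -0.12054769  0.0628257 ] 0.013570511547195201
```

Emit:
apply_moves([
  {"dp": [0, 0, 0], "yaw": 0.04, "grip": 0},
  {"dp": [0, 0, 0], "yaw": 0.07, "grip": 0},
  {"dp": [0, 0, 0], "yaw": 0.07, "grip": 0},
  {"dp": [0, 0, 0], "yaw": 0.07, "grip": 0},
])

```text
time_s: 50.1
tcp_pos: [0.5481, 0.2284, 0.0608]
eef_rot: [180.0, -0.0, -3.1]
contact_force: [0.3, -4.7, 6.0]
gripper_width: 0.0133
```

```bash
python3 - <<'E'
from h import *
s,c=snap('wrist','w29.png');print(s['tcp_pos'],s['eef_rot'],s['contact_force'],s['moment'],s['gripper_width'])
E
```

```text
[0.54809999 0.22843863 0.06075221] [ 1.79975521e+02 -3.09322836e-02 -3.07217005e+00] [ 0.31269724 -4.72711069  5.95051244] [-1.93730439 -0.17317764  0.15730144] 0.013328829030399465
```

Emit:
apply_moves([
  {"dp": [0, 0, 0], "yaw": 0.03, "grip": 0},
  {"dp": [0, 0, 0], "yaw": 0.05, "grip": 0},
  {"dp": [0, 0, 0], "yaw": 0.05, "grip": 0},
])

```text
time_s: 50.52
tcp_pos: [0.5481, 0.2285, 0.0607]
eef_rot: [180.0, -0.0, -5.9]
contact_force: [-0.7, -4.5, 5.7]
gripper_width: 0.0139
```

```bash
python3 - <<'E'
from h import *
s,c=snap('wrist','w29.png');print(s['tcp_pos'],s['eef_rot'],s['contact_force'],s['moment'],s['gripper_width'])
E
```

```text
[0.54811627 0.22845377 0.06073596] [ 1.79954072e+02 -4.05623236e-02 -5.85247897e+00] [-0.6998079  -4.48328642  5.69254422] [-1.92133417 -0.15161066  1.0192471 ] 0.013936944283938671
```

View pics/w29.png

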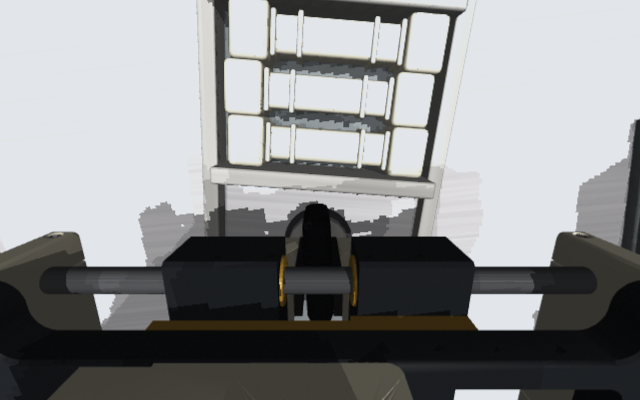

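Emit:
apply_moves([
  {"dp": [0, 0, 0], "yaw": -0.03, "grip": 0},
  {"dp": [0, 0, 0], "yaw": -0.03, "grip": 0},
  {"dp": [0, 0, 0], "yaw": -0.03, "grip": 0.4},
  {"dp": [0, 0, 0], "yaw": -0.03, "grip": 0.4},
  {"dp": [0, 0, 0], "yaw": -0.03, "grip": 0.5},
])

```text
time_s: 51.2
tcp_pos: [0.5477, 0.2292, 0.0598]
eef_rot: [-180.0, 0.0, -4.2]
contact_force: [-0.7, 0.0, -0.7]
gripper_width: 0.0381
```

```bash
python3 - <<'E'
from h import *
s,c=snap('wrist','w30.png');print(s['tcp_pos'],s['eef_rot'],s['contact_force'],s['moment'],s['gripper_width'])
E
```

```text
[0.5476948  0.22919556 0.05984055] [-1.79988624e+02  1.22949223e-02 -4.22865358e+00] [-6.63379611e-01  1.48273152e-04 -6.88686795e-01] [-0.02661814  0.02409564  0.10443949] 0.03813098870116568
```

View pics/w30.png

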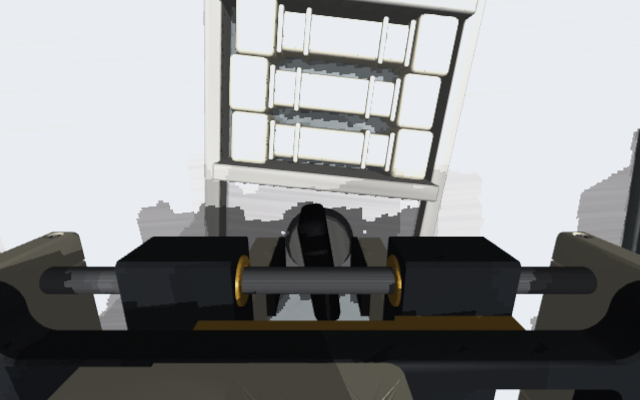

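Emit:
apply_moves([
  {"dp": [0, 0, -50], "yaw": 0, "grip": 0.5},
  {"dp": [0, 0, -110], "yaw": 0, "grip": 0.5},
  {"dp": [0, 0, -170], "yaw": 0, "grip": 0.5},
  {"dp": [-30, 0, -220], "yaw": 0, "grip": 0.5},
  {"dp": [-30, 0, -220], "yaw": 0, "grip": 0.5},
  {"dp": [-30, 0, -220], "yaw": 0, "grip": 0.5},
  {"dp": [-30, 0, -220], "yaw": 0, "grip": 0.5},
])

```text
time_s: 52.12
tcp_pos: [0.5176, 0.2309, 0.2786]
eef_rot: [179.9, 0.1, -4.2]
contact_force: [0.2, 0.0, -0.0]
gripper_width: 0.0439
```

```bash
python3 - <<'E'
from fit import *
import pickle
s,c=snap('wrist','w31.png');pickle.dump((s,c),open('w31.pkl','wb'));print(s['tcp_pos'],s['eef_rot'],s['qd'].round(1))
V=[(c,s,(295,125,340,190),60)]
for fz in (.060,.068): print(fit(V,(.5471,.2282,.068,0),fz))
i=cv2.imread('pics/w31.png')
cv2.imwrite('pics/z31.png',cv2.resize(i[0:230,220:440],None,fx=2.6,fy=2.6,interpolation=cv2.INTER_CUBIC))
E
```

```text
[0.51757664 0.23088798 0.2786109 ] [ 1.79913624e+02  1.06122587e-01 -4.23843179e+00] [-0.1  0.5  0.1  0.1 -0.1 -0. ]
(array([0.54532075, 0.22827504, 5.25027679]), np.float64(0.10534492880105972), [np.float32(558.0)])
(array([0.54627918, 0.22817746, 5.07240917]), np.float64(0.13250447809696198), [np.float32(558.0)])
```

View pics/z31.png

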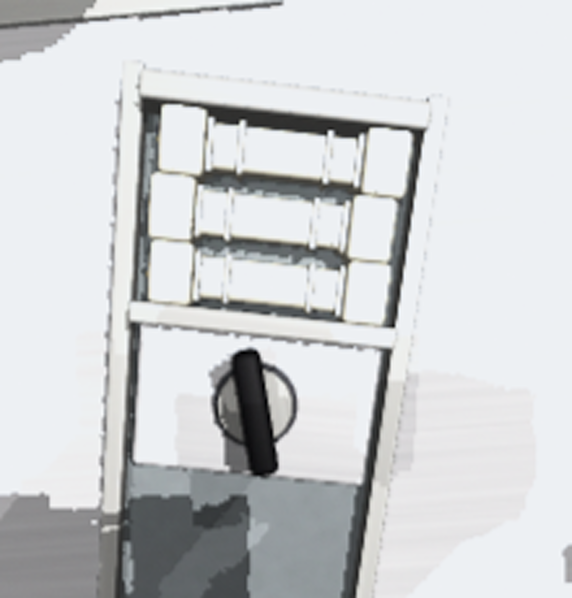

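```bash
python3 - <<'E'
from h import *
mv(.43,-.156,.30,4.4)
E
```

```text
dp [-58.9, 392.3, -20.6] yaw -0.151 t 52.175 rows>= 6.4
```

Emit:
apply_moves([
  {"dp": [-59, 392, -21], "yaw": -0.151, "grip": 0.5},
  {"dp": [-59, 392, -21], "yaw": -0.151, "grip": 0.5},
  {"dp": [-59, 392, -21], "yaw": -0.151, "grip": 0.5},
  {"dp": [-59, 392, -21], "yaw": -0.151, "grip": 0.5},
  {"dp": [-59, 392, -21], "yaw": -0.151, "grip": 0.5},
  {"dp": [-59, 392, -21], "yaw": -0.151, "grip": 0.5},
  {"dp": [-59, 392, -21], "yaw": -0.151, "grip": 0.5},
  {"dp": [-59, 392, -21], "yaw": -0.151, "grip": 0.5},
  {"dp": [-59, 392, -21], "yaw": -0.151, "grip": 0.5},
  {"dp": [-59, 392, -21], "yaw": -0.151, "grip": 0.5},
])

```text
time_s: 53.42
tcp_pos: [0.4304, -0.1548, 0.3007]
eef_rot: [-180.0, 0.0, 4.5]
contact_force: [-0.5, -0.7, 0.5]
gripper_width: 0.0438
```

```bash
python3 - <<'E'
from fit import *
s,c=snap('wrist','w32.png');print(s['tcp_pos'],s['eef_rot'],s['qd'].round(1))
print(proj(c,s,box(.467,-.156,.206,4.15)).round())
V=[(c,s,(295,140,345,228),60)]
print(fit(V,(.467,-.156,.206,4.2),.206))
mv(.467,-.156,.192,4.4)
s,c=snap('top','t32.png')
E
```

```text
[ 0.43039277 -0.15475792  0.30068648] [-1.79995319e+02  4.22986709e-02  4.48694209e+00] [ 0.2 -0.3  0.  -0.  -0.   0.1]
[[329. 193.]
 [331. 203.]
 [315. 193.]
 [314. 203.]
 [330. 131.]
 [332. 133.]
 [315. 131.]
 [314. 132.]]
(array([ 0.46839806, -0.15634565,  3.91830652]), np.float64(0.04824436455965042), [np.float32(987.0)])
dp [36.4, 4.2, 108.8] yaw 0.002 t 53.475 rows>= 1.8
```

View pics/w32.png

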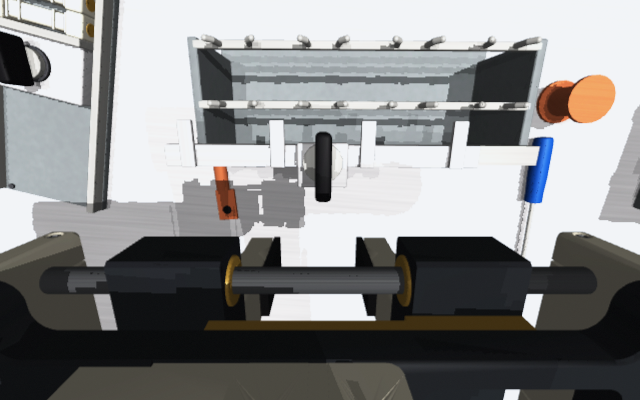

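View pics/t32.png

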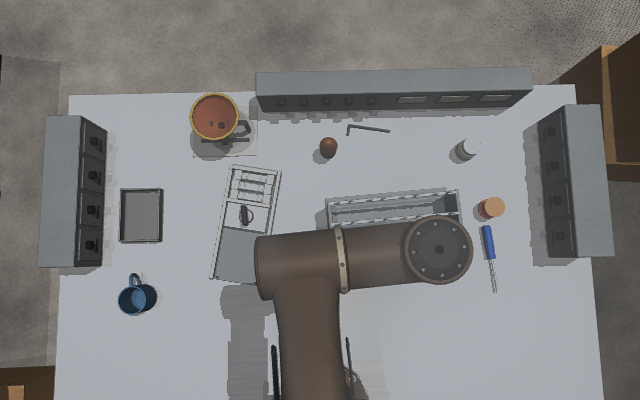

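Emit:
apply_moves([
  {"dp": [37, 4.3, 30], "yaw": 0, "grip": 0.5},
  {"dp": [37, 4.3, 55], "yaw": 0, "grip": 0.5},
  {"dp": [37, 4.3, 85], "yaw": 0, "grip": 0.5},
  {"dp": [37, 4.3, 109], "yaw": 0, "grip": 0.5},
  {"dp": [37, 4.3, 109], "yaw": 0, "grip": 0.5},
  {"dp": [37, 4.3, 109], "yaw": 0, "grip": 0},
  {"dp": [37, 4.3, 109], "yaw": 0, "grip": 0},
  {"dp": [37, 4.3, 109], "yaw": 0, "grip": 0},
  {"dp": [37, 4.3, 109], "yaw": 0, "grip": 0},
  {"dp": [37, 4.3, 109], "yaw": 0, "grip": 0},
], newtons=30)

```text
time_s: 54.78
tcp_pos: [0.4677, -0.1569, 0.1926]
eef_rot: [180.0, -0.1, 4.4]
contact_force: [-1.1, 2.2, 4.8]
gripper_width: 0.0136
```

```bash
python3 - <<'E'
from h import *
s=get_state();print(s['tcp_pos'],s['eef_rot'],s['contact_force'],s['moment'],s['gripper_width'])
x,y,z=s['tcp_pos'];a=np.radians(4.15)
for d in (.041,.046): mv(x+d*np.sin(a),y-d*np.cos(a),z,4.3)
E
```

```text
[ 0.46771247 -0.15690558  0.19263742] [ 1.79993508e+02 -5.54269362e-02  4.41957653e+00] [-1.07176795  2.19290154  4.8332684 ] [ 0.48662625  0.33719435 -0.16879831] 0.013623497398726708
dp [-0.2, 41.0, 0.0] yaw 0.002 t 54.775 rows>= 0.7
dp [-0.2, 46.0, 0.0] yaw 0.002 t 54.775 rows>= 0.7
```

Emit:
apply_moves([
  {"dp": [-0.2, 8, 0], "yaw": 0, "grip": 0},
  {"dp": [-0.2, 16, 0], "yaw": 0, "grip": 0},
  {"dp": [-0.2, 24, 0], "yaw": 0, "grip": 0},
  {"dp": [-0.2, 32, 0], "yaw": 0, "grip": 0},
  {"dp": [-0.2, 38, 0], "yaw": 0, "grip": 0},
  {"dp": [-0.2, 42, 0], "yaw": 0, "grip": 0},
  {"dp": [-0.2, 44, 0], "yaw": 0, "grip": 0},
  {"dp": [-0.2, 45, 0], "yaw": 0, "grip": 0},
  {"dp": [-0.2, 45, 0], "yaw": 0, "grip": 0},
])

```text
time_s: 55.9
tcp_pos: [0.4709, -0.2013, 0.1926]
eef_rot: [-179.9, -0.1, 4.4]
contact_force: [-2.4, 9.5, 9.4]
gripper_width: 0.0136
```

```bash
python3 - <<'E'
from h import *
s=get_state();print(s['tcp_pos'],s['eef_rot'],s['contact_force'],s['moment'],s['gripper_width'],np.linalg.norm(s['tcp_pos'][:2]-[ 0.46771247,-0.15690558]))
E
```

```text
[ 0.47090249 -0.20125889  0.19261867] [-1.79923372e+02 -5.66444017e-02  4.41510681e+00] [-2.44854792  9.5254296   9.43027479] [ 3.20543666  0.84303839 -0.09595013] 0.01364802077865969 0.044467882445734755
```

Emit:
apply_moves([
  {"dp": [0, 1, 0], "yaw": 0, "grip": 0},
  {"dp": [0, 1.5, 0], "yaw": 0, "grip": 0},
  {"dp": [0, 1.5, 0], "yaw": 0, "grip": 0},
])

```text
time_s: 56.28
tcp_pos: [0.4709, -0.2014, 0.1926]
eef_rot: [-179.8, -0.1, 4.4]
contact_force: [-3.4, 17.1, 13.7]
gripper_width: 0.0138
```

Emit:
apply_moves([
  {"dp": [0, 0, 0], "yaw": 0.12, "grip": 0},
  {"dp": [0, 0, 0], "yaw": 0.27, "grip": 0},
  {"dp": [0, 0, 0], "yaw": 0.42, "grip": 0},
  {"dp": [0, 0, 0], "yaw": 0.57, "grip": 0},
  {"dp": [0, 0, 0], "yaw": 0.72, "grip": 0},
  {"dp": [0, 0, 0], "yaw": 0.87, "grip": 0},
  {"dp": [0, 0, 0], "yaw": 1.02, "grip": 0},
  {"dp": [0, 0, 0], "yaw": 1.17, "grip": 0},
  {"dp": [0, 0, 0], "yaw": 1.32, "grip": 0},
  {"dp": [0, 0, 0], "yaw": 1.42, "grip": 0},
  {"dp": [0, 0, 0], "yaw": 1.48, "grip": 0},
  {"dp": [0, 0, 0], "yaw": 1.5, "grip": 0},
])

```text
time_s: 57.78
tcp_pos: [0.4706, -0.2021, 0.1927]
eef_rot: [-180.0, 0.1, -81.5]
contact_force: [-4.1, 13.1, 13.0]
gripper_width: 0.0143
```

```bash
python3 - <<'E'
from h import *
s,c=snap('wrist','w33.png');print(s['tcp_pos'],s['eef_rot'],s['contact_force'],s['moment'],s['gripper_width'])
E
```

```text
[ 0.47057202 -0.20206005  0.19269042] [-1.79979682e+02  1.14278741e-01 -8.15083639e+01] [-4.07033084 13.14585327 12.96193292] [5.05924851 1.70223388 0.65655625] 0.014329675185131773
```

View pics/w33.png

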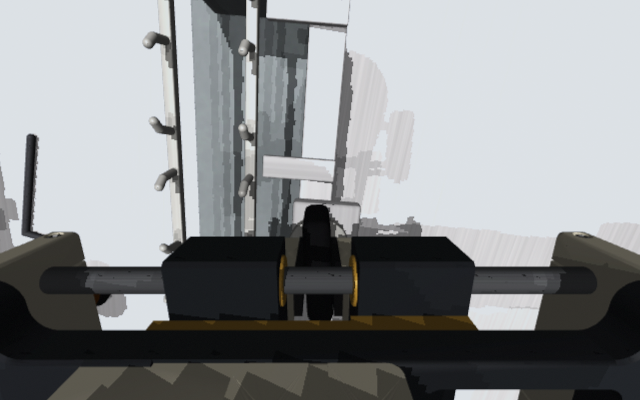

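Emit:
apply_moves([
  {"dp": [-1, 0, 0], "yaw": -0.02, "grip": 0},
  {"dp": [-1, 0, 0], "yaw": -0.02, "grip": 0},
  {"dp": [-1, 0, 0], "yaw": -0.02, "grip": 0.5},
  {"dp": [-1, 0, 0], "yaw": -0.02, "grip": 0.5},
  {"dp": [-1, 0, 0], "yaw": -0.02, "grip": 0.5},
  {"dp": [-1, 0, -50], "yaw": -0.02, "grip": 0.5},
  {"dp": [-1, 0, -110], "yaw": -0.02, "grip": 0.5},
  {"dp": [-1, 0, -110], "yaw": -0.02, "grip": 0.5},
  {"dp": [-1, 0, -110], "yaw": -0.02, "grip": 0.5},
])

```text
time_s: 58.95
tcp_pos: [0.4704, -0.2022, 0.3018]
eef_rot: [-180.0, 0.0, -80.4]
contact_force: [-1.1, 1.1, -1.0]
gripper_width: 0.0439
```

```bash
python3 - <<'E'
from fit import *
s,c=snap('wrist','w34.png');print(s['tcp_pos'],s['eef_rot'],s['qd'].round(1))
print(proj(c,s,box(.4706,-.201,.206,-79)).round())
V=[(c,s,(280,150,360,232),60)]
print(fit(V,(.4706,-.201,.206,-75),.206))
mv(.43,-.06,.33,4.4)
E
```

```text
[ 0.4703985  -0.20223849  0.3018413 ] [-1.79989647e+02  2.29952050e-02 -8.03923985e+01] [ 0.1  1.  -1.4 -0.1  0.2  0. ]
[[325. 229.]
 [326. 244.]
 [311. 230.]
 [310. 244.]
 [324. 172.]
 [325. 179.]
 [309. 172.]
 [308. 180.]]
(array([  0.46885317,  -0.19934752, -71.99201459]), np.float64(0.24211212992668152), [np.float32(1192.0)])
dp [-146.9, 15.8, -28.7] yaw -1.48 t 59.0 rows>= 7.9
```

View pics/w34.png

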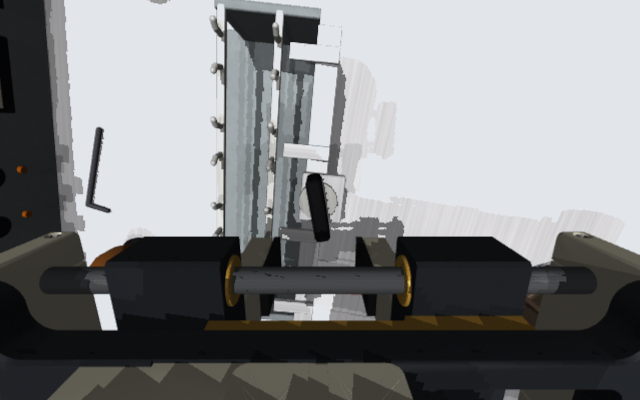

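Emit:
apply_moves([
  {"dp": [-147, 16, -29], "yaw": -1.48, "grip": 0.5},
  {"dp": [-147, 16, -29], "yaw": -1.48, "grip": 0.5},
  {"dp": [-147, 16, -29], "yaw": -1.48, "grip": 0.5},
  {"dp": [-147, 16, -29], "yaw": -1.48, "grip": 0.5},
  {"dp": [-147, 16, -29], "yaw": -1.48, "grip": 0.5},
  {"dp": [-147, 16, -29], "yaw": -1.48, "grip": 0.5},
  {"dp": [-147, 16, -29], "yaw": -1.48, "grip": 0.5},
  {"dp": [-147, 16, -29], "yaw": -1.48, "grip": 0.5},
  {"dp": [-147, 16, -29], "yaw": -1.48, "grip": 0.5},
  {"dp": [-147, 16, -29], "yaw": -1.48, "grip": 0.5},
  {"dp": [-147, 16, -29], "yaw": -1.48, "grip": 0.5},
])

```text
time_s: 60.38
tcp_pos: [0.4302, -0.0601, 0.3308]
eef_rot: [180.0, 0.0, 4.3]
contact_force: [-0.0, 0.9, -0.0]
gripper_width: 0.044
```

```bash
python3 - <<'E'
from fit import *
s,c=snap('wrist','w35.png');print(s['tcp_pos'],s['eef_rot'],s['qd'].round(1))
V=[(c,s,(330,130,440,232),60)]
print(proj(c,s,box(.470,-.2,.206,-72)).round())
s,c=snap('top','t35.png');s,c=snap('scene','s35.png')
E
```

```text
[ 0.43019903 -0.06007745  0.33081597] [1.79993137e+02 2.86397960e-02 4.29825708e+00] [ 0.1 -0.1  0.2 -0.   0.   0.6]
[[427. 179.]
 [441. 186.]
 [426. 166.]
 [439. 172.]
 [483. 166.]
 [504. 171.]
 [481. 153.]
 [503. 157.]]
```

View pics/w35.png

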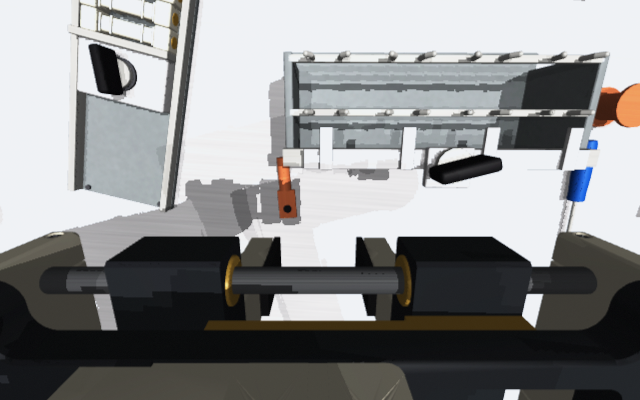

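View pics/s35.png

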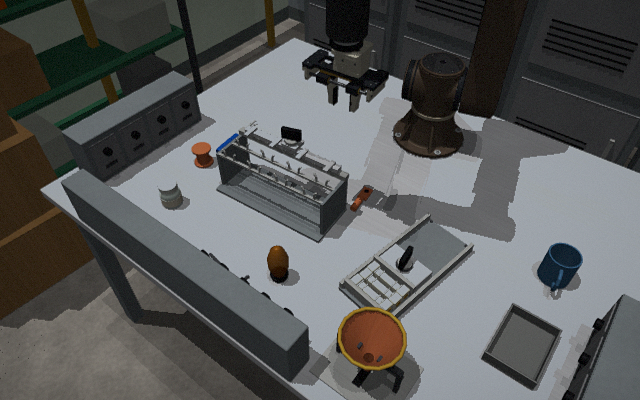

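```bash
python3 - <<'E'
from fit import *
s,c=snap('wrist','w36.png')
T=back(c,s,[(326,127),(409,127),(492,127),(573,127)],.166)
a=np.radians(4.15);print('tongues rack y',(T[:,:2]@[-np.sin(a),np.cos(a)]).round(4))
print(fit([(c,s,(420,145,512,190),50)],(.470,-.2,.206,-72),.206))
st,ct=snap('top','t36.png')
a0=cv2.imread('pics/top0.png').astype(int);a1=cv2.imread('pics/t36.png').astype(int)
print('valve diff',np.abs(a0-a1)[130:165,312:345].mean(),np.abs(a0-a1)[130:165,312:345].max())
i=cv2.imread('pics/t36.png');cv2.imwrite('pics/z36.png',cv2.resize(i[150:300,200:300],None,fx=4,fy=4,interpolation=cv2.INTER_CUBIC))
E
```

```text
tongues rack y [-0.0996 -0.1883 -0.2769 -0.3634]
(array([  0.46984044,  -0.20028792, -76.46380669]), np.float64(0.34942126274108887), [np.float32(1168.0)])
valve diff 13.631746031746031 20
```

View pics/z36.png

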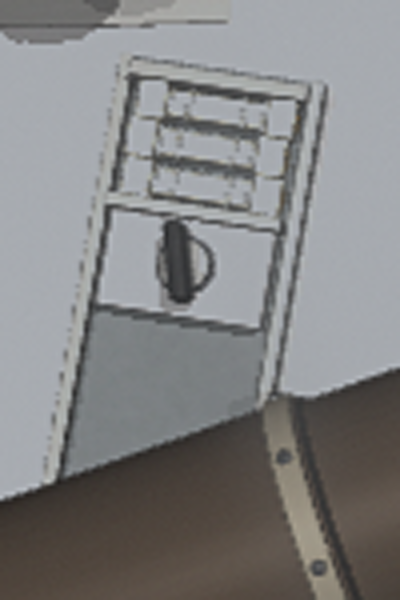

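```bash
python3 -c "
from plant import close_job
print(close_job())"
```

```text
the job is handed in; nothing more can be done
None
```

I did the whole job in the order asked and handed it in at about 60 s. Only three standoffs were present; the second hook pair from the left was empty.

- **Opening:** I freed the fixture knob and drew the stop right back, about 158 mm to its end. I then freed the keeper's knob and slid the keeper to its open end, where the tongues measured half-way between the hook pairs.
- **Loading:** I lifted each standoff off its hooks and laid it flat and crosswise in the bay. I pushed the stop up until it pressed at about 19 N and locked its knob under that push. The stop moved about 132 mm, which leaves 90 mm, or three flanges packed against the wall.
- **Closing:** I slid the keeper back 44.5 mm until it came up against its home end at about 17 N, then locked its knob.
- **Last checks:** the final pictures show the three standoffs packed in the bay. The valve is where it started, and nothing else looks moved.

**What disagreed:**
- **Knobs:** I turned both clockwise to the end and felt it, but on release each sprang back to about 1.3 rad. I turned the fixture knob a second time and it came back to the same angle. Both are above the 1.1 rad that counts as locked, but not at 1.45. The final pictures put the keeper's knob between 1.3 and 1.4 rad.
- **Keeper tongues:** the last picture read the tongues 1 to 6 mm off the hook pairs. I put that down to reading near the image edge, because the end of travel was clearly felt.

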